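Push the card terminal over the lip of its charging cradle and onto the contact

TASK

Put the card terminal on charge: without lifting it, push it up the cradle's ramp and over the lip so that it drops flat into the well, then keep sliding it until it has pressed the metal contact plunger fully home. Push gently, do not ram it against the end, leave the other things on the desk where they are, and let go of everything at the end.

Things in the scene. Friction and masses are not known exactly. Their poses are not given: they have to be found in the camera images.
- terminal_centre (a point): the loose card terminal: black, keypad, paper roll at one end; 165 long, 80 wide, 0.27 to 0.5 kg. Point on its middle line, 20 above its underside. x axis runs lengthwise to the roll end (85 ahead of the point, enters the cradle first), z up. It lies before the ramp within 0.12 rad and 12 of the cradle's middle line; roll end 10 to 30 short of the ramp's foot
- terminal_tail (a point): middle of the terminal's keypad end, where it is pushed, 80 behind terminal_centre and 12 above its underside; a rounded end face, about 54 wide and 23 high. Axes as for terminal_centre
- cradle: grey charging cradle, fixed; origin at desk height under the middle of its lip, x the way the terminal goes in, z up. A ramp climbs from desk height at x -90 to the lip's top, 12 above the desk, at x -4 to 4; beyond, the well's floor is 7 above the desk, to x 298. Side walls 36 high above the desk, 92 apart inside from x 0 on, flaring to 132 apart at x -90
- contact_plunger (a joint): travel of the metal plunger on the black contact block (30 high) clamped in the well: 0 = out (start), 0.006 m = fully in, a hard end. About 5 N moves it, besides the terminal's own sliding friction of 1 to 4 N; it stays where left. Its tip, 44 wide and 23 above the desk, starts at an x of 183 to 233 in the cradle's frame: differs each time, not reported
- tape_roll: bystander: roll of brown tape lying flat, 94 x 92 x 48 high, origin at the centre of its underside. To be left where it is.
- rubber_stamp: bystander: wooden rubber stamp, 29 x 55 x 73 high, origin at the centre of its underside. To be left where it is.
- vial: bystander: small white bottle with cap, 24 across, 51 high, origin at the centre of its underside. To be left where it is.
- memo_pad: bystander: block of sticky notes, 76 x 76 x 11 high, origin at the centre of its underside. To be left where it is.
- carton: bystander: upright tablet carton, 60 x 60 x 85 high, origin at the centre of its underside. To be left where it is.
- calculator: bystander: desk calculator, 128 x 92 x 25 high, origin at the centre of its underside. To be left where it is.

How it is judged:
On the way, in this order (a step that is already met when the one before it is completed fails the run):
1. the terminal is over the lip and lies flat in the well (x of terminal_centre in the frame of cradle between 0.086 and 0.165 m and y of terminal_centre in the frame of cradle between -0.008 and 0.008 m and z of terminal_centre in the frame of cradle below 0.0295 m and angle between terminal_centre's own z axis and vertical below 0.04 rad and angle between the x axis of terminal_centre and the x axis of cradle, either way round below 0.08 rad), for 0.1 s.
2. pushed by the fingers, the terminal has driven the plunger home (all of step 1 and value of joint contact_plunger above 0.0048 m and contact force between the fingers and terminal above 2 N), for 0.1 s.
At the end, for the whole second after the job is handed in: The terminal lies flat in the well behind the lip (level within 0.04 rad, in line with the cradle within 0.08 rad and 8 mm), at rest, and the plunger is pushed in by at least 4.8 of its 6 mm (all of step 1 and value of joint contact_plunger above 0.0048 m and linear speed of terminal below 0.01 m/s); the robot touches nothing.
It fails at once if the fingers push the terminal with more than 30 N (contact force between the fingers and terminal above 30 N).
It fails at once if the terminal is lifted more than 25 mm, or tipped by more than 0.35 rad (height (world z) of terminal_centre above 0.053 m or angle between terminal_centre's own z axis and vertical above 0.35 rad).
It fails at once if a bystander (tape roll, stamp, bottle, notes, carton, calculator) is moved more than 20 mm (distance of any of tape_roll, rubber_stamp, vial, memo_pad, carton, calculator from where it was at the start of the episode above 0.02 m).
It also fails if it takes over 56 s, if anything falls off the work surface, if the arm or the gripper's body presses on something with over 40 N, if the wrist force passes 120 N, or if a joint passes its speed limit or range.

ROBOT

A 6-joint arm with a two-finger parallel gripper is mounted at the origin on a cart in front of the work surface, level with it; the furniture and walls round the work are solid. World frame = base frame: x ahead of the robot, y to its left, z up, the work surface at z = 0. Lengths are in m, angles in rad, forces in N, time in s.
With the tool pointing down it reaches from about 0.35 to 0.85 m from the base axis. Payload 8.1 kg.
Tool frame: the origin (TCP) lies midway between the tips of the shut fingers; the grasp point (between the pads) lies 19 mm behind it (robot.tcp_to_grasp is the distance from the TCP to the grasp point, in m); z points along the fingers, y is the direction in which the jaws open and shut (so a half turn about z gives the same grasp; the last joint's range is limited). The gripper opens to 93 mm and grips with 3 to 60 N. Pads are 15 mm wide; open, the fingers measure 128 mm over their backs; the gripper's body (75 mm by 188 mm) begins 65 mm behind the grasp point.
Start: joints at [-1.374, 0.13, 1.488, -0, 1.523, -0.085], TCP at [0.167, -0.576, 0.219] pointing down, gripper open.
Joint ranges: [-2.96, 2.96], [-0.89, 2.26], [0.02, 2.5], [-1.34, 4.48], [0, 2.73], [-2.66, 2.66]. Speed limits (rad/s): [2.39, 2.39, 2.79, 3.14, 3.14, 3.14].

INTERFACE

Orientations are given as a rotation vector (axis times angle).
In Python, from plant import robot gives the robot as it stands.
- The arm moves only by the tool send_rows, never from a script. Its argument "series" is a list of rows, each an object of numbers: "wx", "wy", "wz": the turn, a rotation vector about the world's x, y, z in rad; "dx", "dy", "dz": the shift along the world's x, y, z in cm; "fingers": the closure in counts, from 0 (fully open) to 255 (shut). In form: [{"wx": .., "wy": .., "wz": .., "dx": .., "dy": .., "dz": .., "fingers": ..}, ...]. A call has 1 to 20 rows; each row shifts and turns the pose as measured when the row begins; what a row does not reach is not made up. A row lasts 1/12 s, in which the tool goes at most 41.7 mm and 7.16 degrees, less where a joint would pass 70% of its speed; a pose out of reach is approached as far as the arm can. A call is refused whole if a number of a shift passes 4.17 or a number of a turn 0.125, either way. A call with a gripper value outside its range is refused whole. The fingers move at their own pace and stop on an object; "newtons" is the grip in N (left out, the last holds). Time passes only in rows, so rows that do not move let the fingers close. It gives the time, the measured TCP pose, the force and the opening at its end, in the units of the state.
- robot.read_state(): the state, without advancing time (a new reading comes with each control period).
- robot.read_camera(name): name is "side" or "top" or "wrist"; returns the picture (480x640x3 uint8, red, green, blue); there is no depth.
- robot.camera_info(name): a dict with "intrinsics" (3x3 intrinsics, pixels), "k1" (the pictures are not rectified: a ray, as slopes to the right and down, at radius r is drawn at 1 + k1 r^2 times it, then the intrinsics apply), "extrinsics" (4x4, takes a point from world to camera coordinates); the wrist camera has in their place "tool_from_camera" (4x4, takes a point from camera to tool coordinates, whose origin is the TCP and whose axes are the flange's). Camera axes: x right, y up, looking along -z (the intrinsics and any distortion apply to the point x, -y, -z); pixel columns grow to the right and rows downward; lengths in m; the calibration is good to about 2 mm. A picture is of the moment at which its call begins: read the wrist's pose just before it. camera_info takes no time and is no camera call.
- robot.close_job(): hands the job in, once; it reports no verdict.
The state is a dict: "t": time; "q": joint angles; "dq": joint speeds; "joint_torque": joint torques, N m; "tool_pos": TCP position; "orientation": TCP orientation; "force": force on the tool from outside, world axes, zero at the start; "wrist_torque": the same for the moment, N m; "opening": finger opening in m.
Only numpy, scipy, OpenCV 4.12 (cv2) and the standard library are available. Lean on these libraries where they do the work, as an engineer would, in place of code of your own. Each camera call takes 0.05 s, during which the arm holds its last target.

## Working session

There is one attempt and no reset: what is moved stays moved. The work goes in short steps, Python scripts to look and compute and a tool call to move; the robot and the scene stay as the last step left them, time stands still between calls to the robot, and variables do not carry over. Pictures are saved under pics/ and viewed, and the job is handed in when it is done.

Besides the shell and the picture viewer there is one more tool, called after "Request:" as name([rows], argument=value, ...), one row to a line, values as JSON. send_rows: Moves the arm, as the interface text tells. Its arguments: {"type":"object","properties":{"series":{"type":"array","items":{"type":"object","properties":{"wx":{"type":"number"},"wy":{"type":"number"},"wz":{"type":"number"},"dx":{"type":"number"},"dy":{"type":"number"},"dz":{"type":"number"},"fingers":{"type":"number"}}}},"newtons":{"type":"number"}},"required":["series"]}

```bash
mkdir -p pics; ls
python3 - <<'E'
from plant import robot
import cv2
for n in ("top","side"):
    im=robot.read_camera(n); cv2.imwrite(f"pics/{n}0.png",im[:,:,::-1])
    print(n,robot.camera_info(n))
print(robot.camera_info("wrist"))
print(robot.read_state())
E
```

```text
pics
top {'intrinsics': array([[623.24200082,   0.        , 317.15728636],
       [  0.        , 623.24200082, 253.66654505],
       [  0.        ,   0.        ,   1.        ]]), 'k1': 0.020016861344952577, 'extrinsics': array([[ 0.01790551, -0.99966749, -0.01855562,  0.08548855],
       [ 0.99849501,  0.01691617,  0.0521686 , -0.52746076],
       [-0.05183736, -0.0194618 ,  0.99846589, -1.34343869],
       [ 0.        ,  0.        ,  0.        ,  1.        ]])}
side {'intrinsics': array([[614.78135172,   0.        , 324.21209413],
       [  0.        , 614.78135172, 245.45708999],
       [  0.        ,   0.        ,   1.        ]]), 'k1': -0.11369390733423472, 'extrinsics': array([[-0.56890149, -0.82240047, -0.00292647,  0.36255102],
       [ 0.48803226, -0.34045973,  0.80368631, -0.26028585],
       [-0.66194834,  0.45579013,  0.59504601, -1.00081978],
       [ 0.        ,  0.        ,  0.        ,  1.        ]])}
{'intrinsics': array([[401.56852964,   0.        , 319.28847685],
       [  0.        , 401.56852964, 234.11306882],
       [  0.        ,   0.        ,   1.        ]]), 
[... 367 characters left out ...]
    1.00000000e+00]])}
{'t': 0.1, 'q': array([-1.37438866e+00,  1.31099737e-01,  1.48914308e+00,  1.81789099e-05,
        1.52300620e+00, -8.54028884e-02]), 'dq': array([ 1.18112221e-03, -8.40931749e-04, -3.46284803e-03, -9.58290603e-04,
        2.33583559e-05, -9.07311590e-05]), 'joint_torque': array([ 2.34291721e-03, -5.61343575e+01, -4.93092942e+01,  7.73277995e-02,
        2.92404281e-02, -8.34002981e-05]), 'tool_pos': array([ 0.16678466, -0.57582748,  0.21769892]), 'orientation': array([-3.10881893e+00, -4.40969862e-01,  1.15794197e-04]), 'force': array([-0.3474775 ,  0.12940326, -0.38519491]), 'wrist_torque': array([-0.02632584,  0.03206621,  0.01602685]), 'opening': 0.092777253000095}
```

View pics/top0.png

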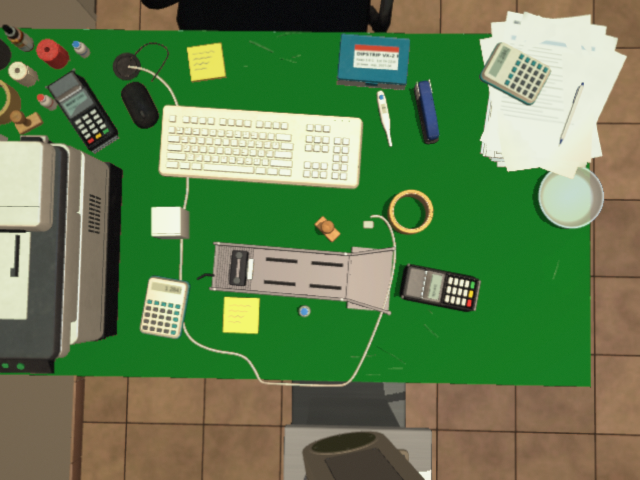

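View pics/side0.png

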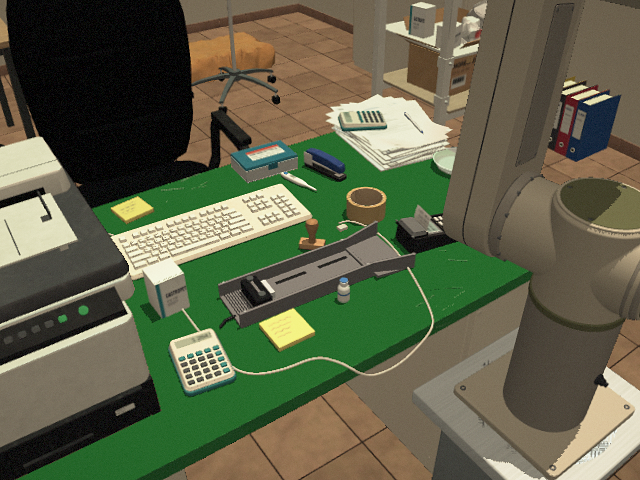

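The top view shows the cradle spanning columns 213-392, ramp on the right at about (370,280), and the contact block at (240,268). The terminal is at (440,288) with its roll end to the left. It has to be pushed along roughly world +y. Next I'll zoom in.

Run:
```python
import cv2
im=cv2.imread("pics/top0.png")
c=im[225:335,200:490]; cv2.imwrite("pics/z1.png",cv2.resize(c[:,:145],None,fx=5,fy=5,interpolation=cv2.INTER_CUBIC))
cv2.imwrite("pics/z2.png",cv2.resize(c[:,140:],None,fx=5,fy=5,interpolation=cv2.INTER_CUBIC))
```

```text
(no output)
```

View pics/z1.png

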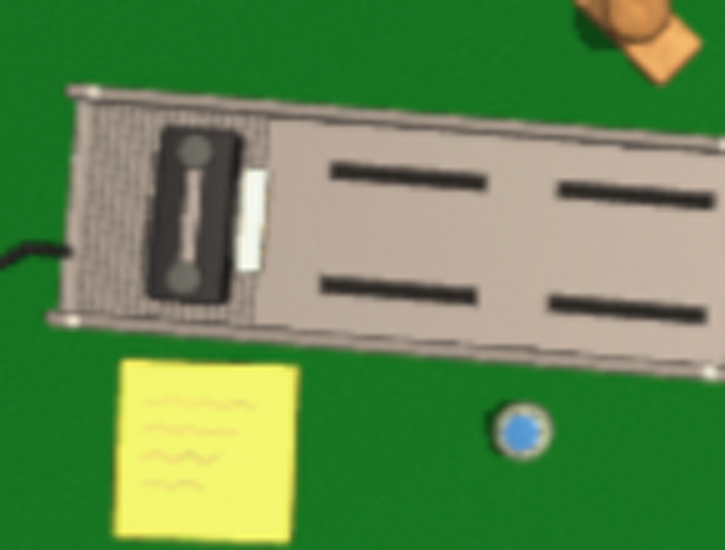

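View pics/z2.png

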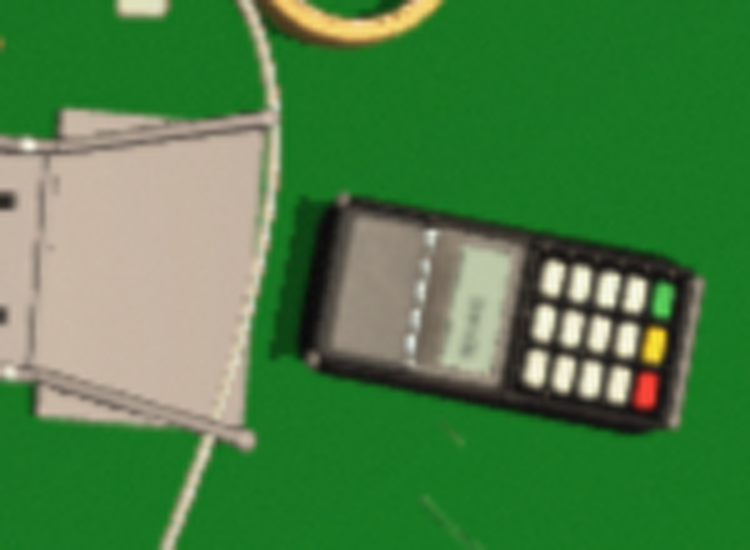

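```bash
cat > h.py <<'E'
import numpy as np, cv2
def ray(info,uv):
    K=info['intrinsics'];k=info['k1']
    d=np.array([(uv[0]-K[0,2])/K[0,0],(uv[1]-K[1,2])/K[1,1]]);p=d.copy()
    for _ in range(20): p=d/(1+k*(p@p))
    E=info['extrinsics'];R=E[:3,:3];c=-R.T@E[:3,3]
    return c,R.T@np.array([p[0],-p[1],-1.])
def onz(info,uv,z):
    c,d=ray(info,uv);return c+d*(z-c[2])/d[2]
def proj(info,P):
    E=info['extrinsics'];p=E[:3,:3]@P+E[:3,3];s=np.array([p[0],-p[1]])/-p[2]
    s=s*(1+info['k1']*(s@s));K=info['intrinsics'];return K[:2,:2]@s+K[:2,2]
E
python3 - <<'E'
from h import *
from plant import robot
I=robot.camera_info("top")
f=lambda o,u,v,z:onz(I,(o+u/5-.4,225+v/5-.4),z)[:2].round(4)
a={}
for n,o,u,v,z in [("lipL",200,722,145,.036),("lipR",200,710,372,.036),("farL",200,90,92,.036),("farR",200,70,320,.036),
 ("flareL",340,272,118,.036),("flareR",340,248,440,.036),("rampfootL",340,262,135,.0),("rampfootR",340,243,428,0),
 ("lipL2",340,45,160,.012),("lipR2",340,30,360,.012),("plungL",200,267,170,.023),("plungR",200,258,271,.023),
 ("tailL",340,702,280,.02),("tailR",340,675,425,.02),("rollL",340,345,197,.04),("rollR",340,310,360,.04),("rollLfar",340,330,205,.02),("rollRfar",340,302,345,.02)]:
    a[n]=f(o,u,v,z); print(n,a[n])
lip=(a["lipL"]+a["lipR"])/2; far=(a["farL"]+a["farR"])/2
print(lip,far,far-lip,np.linalg.norm(far-lip),"yaw",np.arctan2(*(far-lip)[::-1]))
t=(a["tailL"]+a["tailR"])/2; r=(a["rollL"]+a["rollR"])/2
print("tail",t,"roll",r,np.linalg.norm(r-t),"yaw",np.arctan2(*(r-t)[::-1]))
E
```

```text
lipL [0.5259 0.0367]
lipR [0.4288 0.0403]
farL [0.5441 0.3089]
farR [0.446  0.3149]
flareL [ 0.5393 -0.07  ]
flareR [ 0.4018 -0.0613]
rampfootL [ 0.534  -0.0694]
rampfootR [ 0.4055 -0.0626]
lipL2 [0.5208 0.026 ]
lipR2 [0.4337 0.0312]
plungL [0.5124 0.2334]
plungR [0.4686 0.2363]
tailL [ 0.4735 -0.2569]
tailR [ 0.4111 -0.2456]
rollL [ 0.5058 -0.101 ]
rollR [ 0.4363 -0.0868]
rollLfar [ 0.503  -0.0971]
rollRfar [ 0.4424 -0.0857]
[0.47735 0.0385 ] [0.49505 0.3119 ] [0.0177 0.2734] 0.27397235261974884 yaw 1.5061462416147215
tail [ 0.4423  -0.25125] roll [ 0.47105 -0.0939 ] 0.15995494678189856 yaw 1.3900761064992295
```

Request:
send_rows([
  {"dx": 1.9,"dy": 3.5,"wz": 0.122,"fingers": 255},
  {"dx": 1.9,"dy": 3.5,"wz": 0.122,"fingers": 255},
  {"dx": 1.9,"dy": 3.5,"wz": 0.122,"fingers": 255},
  {"dx": 1.9,"dy": 3.5,"wz": 0.122,"fingers": 255},
  {"dx": 1.9,"dy": 3.5,"wz": 0.122,"fingers": 255},
  {"dx": 1.9,"dy": 3.5,"wz": 0.122,"fingers": 255},
  {"dx": 1.9,"dy": 3.5,"wz": 0.122,"fingers": 255},
  {"dx": 1.9,"dy": 3.5,"wz": 0.122,"fingers": 255},
  {"dx": 1.9,"dy": 3.5,"wz": 0.122,"fingers": 255},
  {"dx": 1.9,"dy": 3.5,"wz": 0.122,"fingers": 255},
  {"fingers": 255},
], newtons=20)

```text
schema error: expected keys wx, wy, wz, dx, dy, dz, fingers
```

All seven keys are required in each row.

Request:
send_rows([
  {"dx": 1.9,"dy": 3.5,"dz": -0.5,"wx": 0,"wy": 0,"wz": 0.122,"fingers": 255},
  {"dx": 1.9,"dy": 3.5,"dz": -0.5,"wx": 0,"wy": 0,"wz": 0.122,"fingers": 255},
  {"dx": 1.9,"dy": 3.5,"dz": -0.5,"wx": 0,"wy": 0,"wz": 0.122,"fingers": 255},
  {"dx": 1.9,"dy": 3.5,"dz": -0.5,"wx": 0,"wy": 0,"wz": 0.122,"fingers": 255},
  {"dx": 1.9,"dy": 3.5,"dz": -0.5,"wx": 0,"wy": 0,"wz": 0.122,"fingers": 255},
  {"dx": 1.9,"dy": 3.5,"dz": -0.5,"wx": 0,"wy": 0,"wz": 0.122,"fingers": 255},
  {"dx": 1.9,"dy": 3.5,"dz": -0.5,"wx": 0,"wy": 0,"wz": 0.122,"fingers": 255},
  {"dx": 1.9,"dy": 3.5,"dz": -0.5,"wx": 0,"wy": 0,"wz": 0.122,"fingers": 255},
  {"dx": 1.9,"dy": 3.5,"dz": -0.5,"wx": 0,"wy": 0,"wz": 0.122,"fingers": 255},
  {"dx": 1.9,"dy": 3.5,"dz": -0.5,"wx": 0,"wy": 0,"wz": 0.122,"fingers": 255},
  {"dx": 0,"dy": 0,"dz": 0,"wx": 0,"wy": 0,"wz": 0,"fingers": 255},
], newtons=20)

```text
t: 1.02
tool_pos: [0.3558, -0.2096, 0.158]
orientation: [-2.25, -2.18, 0.003]
force: [0.4, 0.2, 0.5]
opening: 0.024
```

```bash
cat >> h.py <<'E'
from scipy.spatial.transform import Rotation as Ro
def st(robot):
    s=robot.read_state();R=Ro.from_rotvec(s['orientation']).as_matrix()
    print("t",round(s['t'],2),"pos",s['tool_pos'].round(4),"az",round(float(np.arctan2(R[1,0],R[0,0])),4),"z",R[:,2].round(3),"F",s['force'].round(2),"open",round(float(s['opening']),4));return s,R
E
python3 - <<'E'
from h import *
from plant import robot
st(robot)
cv2.imwrite("pics/w1.png",robot.read_camera("wrist")[:,:,::-1])
E
```

```text
t 1.02 pos [ 0.3558 -0.2096  0.158 ] az 1.5392 z [-0.008  0.005 -1.   ] F [0.38 0.22 0.54] open 0.024
```

View pics/w1.png

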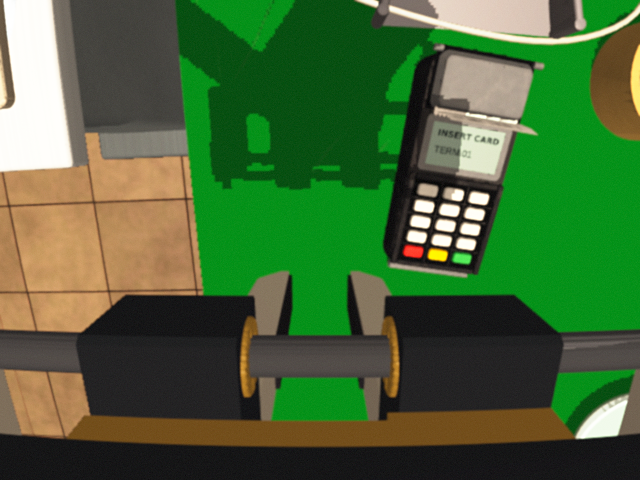

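The wrist view shows the terminal's tail edge from (390,264) to (470,274), and both fingers closing. I'll cross-check the pose from this picture.

```bash
cat >> h.py <<'E'
def winfo(robot):
    s,R=st(robot);i=robot.camera_info("wrist");T=np.eye(4);T[:3,:3]=R;T[:3,3]=s['tool_pos']
    i['extrinsics']=np.linalg.inv(T@i['tool_from_camera']);return i
def cr(P):  # cradle frame
    O=np.array([.4763,.0243]);a=1.506;c=np.array([np.cos(a),np.sin(a)]);d=np.asarray(P)[:2]-O
    return np.array([d@c,d@np.array([-c[1],c[0]])]).round(4)
E
python3 - <<'E'
from h import *
from plant import robot
i=winfo(robot)
for n,u,v,z in [("tailL",390,264,.02),("tailR",470,274,.02),("footL",378,22,.036),("footR",582,30,.036)]:
    p=onz(i,(u,v),z);print(n,p[:2].round(4),cr(p))
E
```

```text
t 1.07 pos [ 0.3548 -0.2121  0.1584] az 1.5336 z [-0.008  0.003 -1.   ] F [-0.1   0.22 -0.27] open 0.0199
tailL [ 0.4084 -0.2488] [-0.2769  0.05  ]
tailR [ 0.4737 -0.2598] [-0.2837 -0.0158]
footL [ 0.3978 -0.0734] [-0.1026  0.072 ]
footR [ 0.5404 -0.0789] [-0.0988 -0.0706]
```

Request:
send_rows([
  {"dx": 0.3,"dy": -0.5,"dz": -3.5,"wx": 0,"wy": 0,"wz": -0.033,"fingers": 255},
  {"dx": 0.3,"dy": -0.5,"dz": -3.5,"wx": 0,"wy": 0,"wz": 0,"fingers": 255},
  {"dx": 0.3,"dy": -0.4,"dz": -3.5,"wx": 0,"wy": 0,"wz": 0,"fingers": 255},
  {"dx": 0,"dy": 0,"dz": -2.5,"wx": 0,"wy": 0,"wz": 0,"fingers": 255},
  {"dx": 0,"dy": 0,"dz": -1.0,"wx": 0,"wy": 0,"wz": 0,"fingers": 255},
  {"dx": 0,"dy": 0,"dz": 0,"wx": 0,"wy": 0,"wz": 0,"fingers": 255},
])

```text
t: 1.57
tool_pos: [0.3637, -0.2316, 0.016]
orientation: [2.309, 2.13, -0.007]
force: [-0.3, 0.3, 0.7]
opening: 0.0007
```

Request:
send_rows([
  {"dx": 0.5,"dy": 0.6,"dz": -0.5,"wx": 0,"wy": 0,"wz": 0.015,"fingers": 255},
  {"dx": 0.6,"dy": 0,"dz": 0,"wx": 0,"wy": 0,"wz": 0,"fingers": 255},
  {"dx": 0.4,"dy": 0,"dz": 0,"wx": 0,"wy": 0,"wz": 0,"fingers": 255},
  {"dx": 0.4,"dy": 0,"dz": 0,"wx": 0,"wy": 0,"wz": 0,"fingers": 255},
  {"dx": 0.3,"dy": 0,"dz": 0,"wx": 0,"wy": 0,"wz": 0,"fingers": 255},
  {"dx": 0.3,"dy": 0,"dz": 0,"wx": 0,"wy": 0,"wz": 0,"fingers": 255},
])

```text
t: 2.07
tool_pos: [0.392, -0.2291, 0.0143]
orientation: [2.295, 2.138, -0.007]
force: [-0.2, -0.1, -0.2]
opening: 0.0009
```

Run:
```python
from h import *
from plant import robot
i=winfo(robot)
cv2.imwrite("pics/w2.png",robot.read_camera("wrist")[:,:,::-1])
```

```text
t 2.07 pos [ 0.392  -0.2291  0.0143] az 1.4999 z [ 0.    -0.007 -1.   ] F [-0.22 -0.05 -0.23] open 0.0009
```

View pics/w2.png

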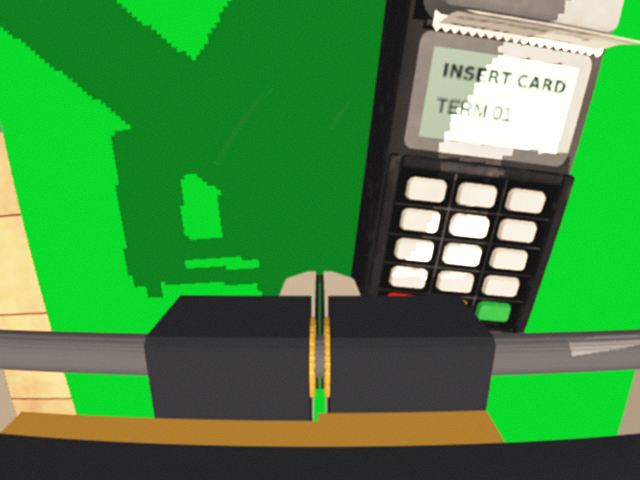

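Fingers closed beside the keypad end, finger right edge at about (360,280), terminal's edge at about (368,285): a gap of a few mm. I'll push sideways about 12 mm.

Request:
send_rows([
  {"dx": 0.3,"dy": 0,"dz": -0.3,"wx": 0,"wy": 0,"wz": 0,"fingers": 255},
  {"dx": 0.3,"dy": 0,"dz": 0,"wx": 0,"wy": 0,"wz": 0,"fingers": 255},
  {"dx": 0.3,"dy": 0,"dz": 0,"wx": 0,"wy": 0,"wz": 0,"fingers": 255},
  {"dx": 0.3,"dy": 0,"dz": 0,"wx": 0,"wy": 0,"wz": 0,"fingers": 255},
  {"dx": 0.3,"dy": 0,"dz": 0,"wx": 0,"wy": 0,"wz": 0,"fingers": 255},
  {"dx": 0.1,"dy": 0,"dz": 0,"wx": 0,"wy": 0,"wz": 0,"fingers": 255},
])

```text
t: 2.62
tool_pos: [0.4104, -0.2302, 0.0123]
orientation: [2.293, 2.137, -0.009]
force: [-2.5, -1.0, 0.1]
opening: 0.0003
```

Run:
```python
from h import *
from plant import robot
i=winfo(robot)
cv2.imwrite("pics/w3.png",robot.read_camera("wrist")[:,:,::-1])
im=robot.read_camera("top")[:,:,::-1];cv2.imwrite("pics/t3.png",cv2.resize(im[225:335,340:500],None,fx=5,fy=5,interpolation=cv2.INTER_CUBIC))
```

```text
t 2.62 pos [ 0.4104 -0.2302  0.0123] az 1.5006 z [ 0.001 -0.009 -1.   ] F [-2.54 -1.02  0.15] open 0.0003
```

View pics/t3.png

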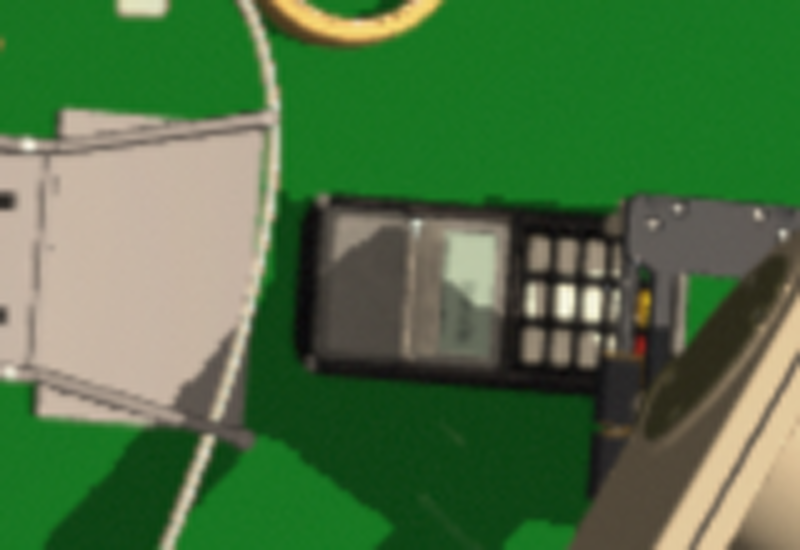

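View pics/w3.png

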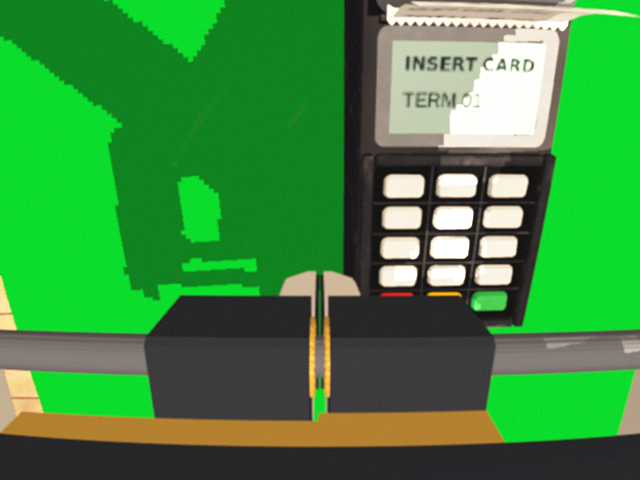

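Terminal now looks aligned with the cradle in both pictures (roll corners in the zoom at (325,200) and (308,362)). I'll back off and measure.

Request:
send_rows([
  {"dx": -1.5,"dy": 0,"dz": 0,"wx": 0,"wy": 0,"wz": 0,"fingers": 255},
  {"dx": -1.5,"dy": 0,"dz": 1,"wx": 0,"wy": 0,"wz": 0,"fingers": 255},
  {"dx": 0,"dy": -2.5,"dz": 3,"wx": 0,"wy": 0,"wz": 0,"fingers": 255},
  {"dx": 0,"dy": -3.5,"dz": 2,"wx": 0,"wy": 0,"wz": 0,"fingers": 220},
  {"dx": 1.5,"dy": -3.5,"dz": 0,"wx": 0,"wy": 0,"wz": 0,"fingers": 215},
  {"dx": 3.0,"dy": -1,"dz": 0,"wx": 0,"wy": 0,"wz": 0,"fingers": 215},
  {"dx": 2.5,"dy": 0,"dz": 0,"wx": 0,"wy": 0,"wz": 0,"fingers": 215},
  {"dx": 0,"dy": 0,"dz": 0,"wx": 0,"wy": 0,"wz": 0,"fingers": 215},
])

```text
t: 3.38
tool_pos: [0.4477, -0.3359, 0.072]
orientation: [2.297, 2.14, -0.005]
force: [0.5, -0.4, -0.1]
opening: 0.0147
```

Run:
```python
from h import *
from plant import robot
i=winfo(robot)
cv2.imwrite("pics/w4.png",robot.read_camera("wrist")[:,:,::-1])
im=robot.read_camera("top")[:,:,::-1];cv2.imwrite("pics/t4.png",cv2.resize(im[225:335,340:500],None,fx=5,fy=5,interpolation=cv2.INTER_CUBIC))
```

```text
t 3.38 pos [ 0.4477 -0.3359  0.072 ] az 1.5003 z [-0.001 -0.004 -1.   ] F [ 0.45 -0.36 -0.12] open 0.0147
```

View pics/t4.png

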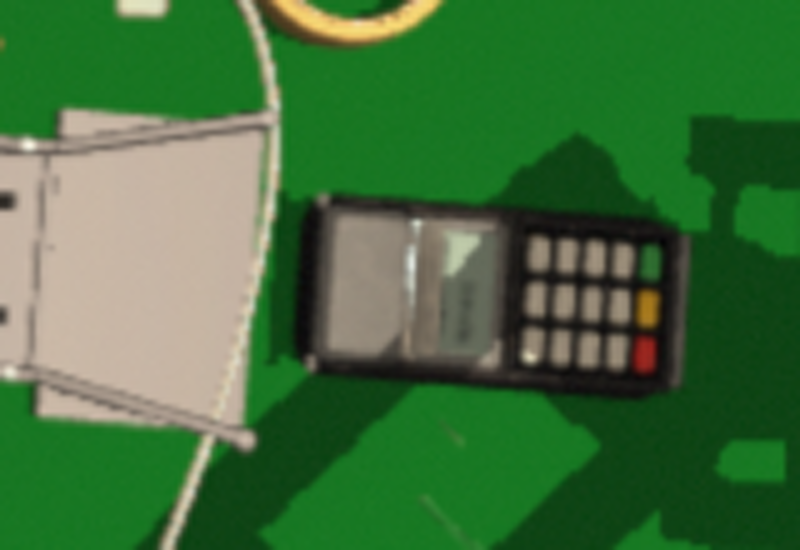

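View pics/w4.png

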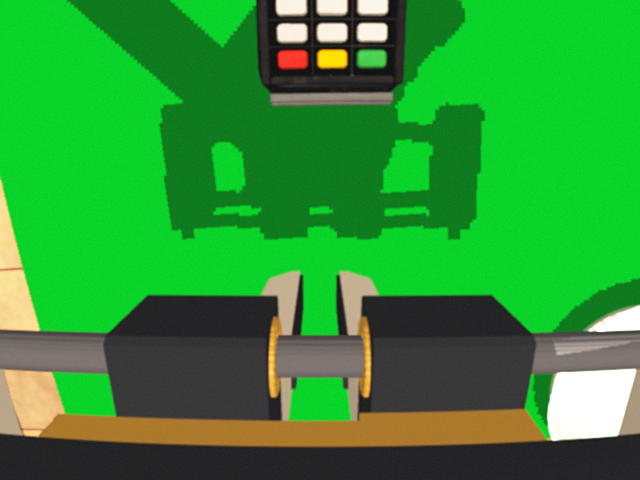

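Tail strip in the wrist picture runs from (271,98) to (392,97), square to the gripper; in the top zoom the tail is at (682,235)-(675,388).

Run:
```python
from h import *
from plant import robot
i=winfo(robot)
I=robot.camera_info("top")
for n,u,v in [("tailL",271,98),("tailR",392,97)]:
    p=onz(i,(u,v),.015);print(n,p[:2].round(4),cr(p))
for n,u,v,z in [("tailL",675,388,.015),("tailR",685,235,.015),("rollL",308,363,.04),("rollR",324,200,.04)]:
    p=onz(I,(340+u/5-.4,225+v/5-.4),z);print(n,p[:2].round(4),cr(p))
```

```text
t 3.48 pos [ 0.4447 -0.3347  0.0712] az 1.5014 z [-0.004 -0.002 -1.   ] F [-0.51  0.53  0.55] open 0.0144
tailL [ 0.4245 -0.2483] [-0.2753  0.0341]
tailR [ 0.4885 -0.2521] [-0.275  -0.0301]
tailL [ 0.4268 -0.2467] [-0.2737  0.0318]
tailR [ 0.4929 -0.2507] [-0.2734 -0.0344]
rollL [ 0.435 -0.086] [-0.1127  0.0341]
rollR [ 0.5044 -0.0921] [-0.1143 -0.0356]
```

Request:
send_rows([
  {"dx": 1.0,"dy": 2.0,"dz": -2,"wx": 0,"wy": 0,"wz": 0.005,"fingers": 215},
  {"dx": 0,"dy": 1.5,"dz": -2,"wx": 0,"wy": 0,"wz": 0,"fingers": 215},
  {"dx": 0,"dy": 1.0,"dz": -1.5,"wx": 0,"wy": 0,"wz": 0,"fingers": 215},
  {"dx": 0,"dy": 0,"dz": -0.5,"wx": 0,"wy": 0,"wz": 0,"fingers": 215},
  {"dx": 0,"dy": 0,"dz": 0,"wx": 0,"wy": 0,"wz": 0,"fingers": 215},
])

```text
t: 3.9
tool_pos: [0.4506, -0.2866, 0.009]
orientation: [-2.289, -2.147, 0.008]
force: [1.0, -0.2, -0.8]
opening: 0.0147
```

Run:
```python
from h import *
from plant import robot
s,_=st(robot);print(cr(s['tool_pos']))
```

```text
t 3.9 pos [ 0.4506 -0.2866  0.009 ] az 1.5069 z [-0.006 -0.001 -1.   ] F [ 0.97 -0.2  -0.78] open 0.0147
[-0.3119  0.0056]
```

Request:
send_rows([
  {"dx": 0.6,"dy": 0.3,"dz": 0.1,"wx": 0,"wy": 0,"wz": 0,"fingers": 215},
  {"dx": 0.05,"dy": 0.5,"dz": 0,"wx": 0,"wy": 0,"wz": 0,"fingers": 215},
  {"dx": 0.05,"dy": 0.5,"dz": 0,"wx": 0,"wy": 0,"wz": 0,"fingers": 215},
  {"dx": 0.03,"dy": 0.4,"dz": 0,"wx": 0,"wy": 0,"wz": 0,"fingers": 215},
  {"dx": 0.03,"dy": 0.4,"dz": 0,"wx": 0,"wy": 0,"wz": 0,"fingers": 215},
  {"dx": 0.03,"dy": 0.4,"dz": 0,"wx": 0,"wy": 0,"wz": 0,"fingers": 215},
  {"dx": 0.03,"dy": 0.4,"dz": 0,"wx": 0,"wy": 0,"wz": 0,"fingers": 215},
  {"dx": 0.03,"dy": 0.4,"dz": 0,"wx": 0,"wy": 0,"wz": 0,"fingers": 215},
  {"dx": 0.03,"dy": 0.4,"dz": 0,"wx": 0,"wy": 0,"wz": 0,"fingers": 215},
])

```text
t: 4.65
tool_pos: [0.4614, -0.2503, 0.0151]
orientation: [2.291, 2.144, -0.008]
force: [-0.6, -1.9, -1.4]
opening: 0.0146
```

Run:
```python
from h import *
from plant import robot
s,_=st(robot);print(cr(s['tool_pos']))
cv2.imwrite("pics/w5.png",robot.read_camera("wrist")[:,:,::-1])
```

```text
t 4.65 pos [ 0.4614 -0.2503  0.0151] az 1.5049 z [-0.001 -0.006 -1.   ] F [-0.57 -1.88 -1.38] open 0.0146
[-0.275  -0.0029]
```

View pics/w5.png

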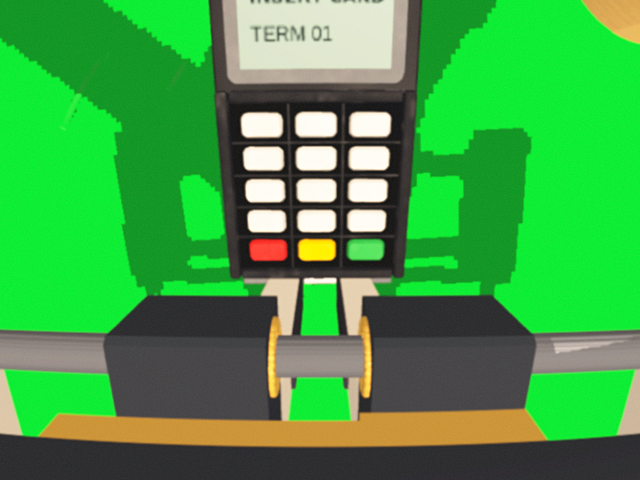

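In contact, with the terminal centred on the fingers (middle key column at 317). Pushing on.

Request:
send_rows([
  {"dx": 0.01,"dy": 0.5,"dz": -0.2,"wx": 0,"wy": 0,"wz": 0,"fingers": 215},
  {"dx": 0.01,"dy": 0.5,"dz": -0.2,"wx": 0,"wy": 0,"wz": 0,"fingers": 215},
  {"dx": 0.01,"dy": 0.5,"dz": -0.1,"wx": 0,"wy": 0,"wz": 0,"fingers": 215},
  {"dx": 0.01,"dy": 0.5,"dz": -0.05,"wx": 0,"wy": 0,"wz": 0,"fingers": 215},
  {"dx": 0.01,"dy": 0.5,"dz": -0.05,"wx": 0,"wy": 0,"wz": 0,"fingers": 215},
  {"dx": 0.01,"dy": 0.5,"dz": -0.05,"wx": 0,"wy": 0,"wz": 0,"fingers": 215},
  {"dx": 0.01,"dy": 0.5,"dz": -0.05,"wx": 0,"wy": 0,"wz": 0,"fingers": 215},
  {"dx": 0.01,"dy": 0.5,"dz": -0.05,"wx": 0,"wy": 0,"wz": 0,"fingers": 215},
  {"dx": 0.01,"dy": 0.5,"dz": -0.05,"wx": 0,"wy": 0,"wz": 0,"fingers": 215},
  {"dx": 0.01,"dy": 0.5,"dz": -0.05,"wx": 0,"wy": 0,"wz": 0,"fingers": 215},
])

```text
t: 5.53
tool_pos: [0.4688, -0.2057, 0.0141]
orientation: [2.274, 2.129, -0.012]
force: [-1.8, -5.6, 4.6]
opening: 0.0145
```

Run:
```python
from h import *
from plant import robot
s,_=st(robot);print(cr(s['tool_pos']))
cv2.imwrite("pics/w6.png",robot.read_camera("wrist")[:,:,::-1])
```

```text
t 5.53 pos [ 0.4688 -0.2057  0.0141] az 1.5048 z [ 0.012 -0.024 -1.   ] F [-1.76 -5.58  4.63] open 0.0145
[-0.23   -0.0074]
```

View pics/w6.png

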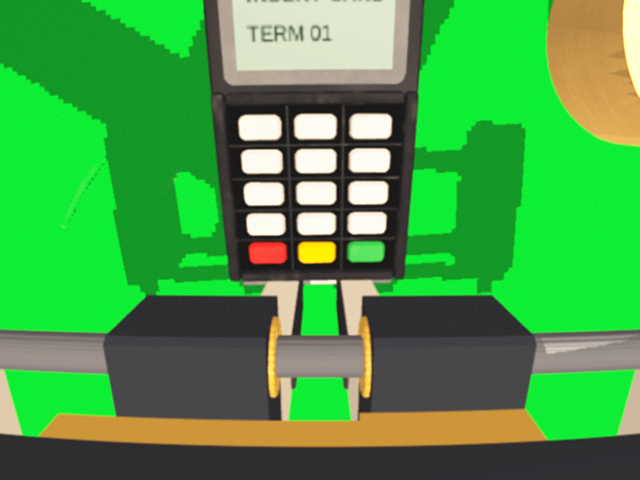

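Sideways drift is -7 mm, the tool has tilted slightly, and there is an upward force of 4.6 N. The tips are sitting too high on the rounded face. I'll back off, lower and straighten up, then look from above.

Request:
send_rows([
  {"dx": 0,"dy": -0.8,"dz": 0,"wx": 0.012,"wy": 0.006,"wz": 0,"fingers": 215},
  {"dx": -0.3,"dy": -0.8,"dz": 0,"wx": 0.012,"wy": 0.006,"wz": 0,"fingers": 215},
  {"dx": -0.3,"dy": 0,"dz": -0.6,"wx": 0,"wy": 0,"wz": 0,"fingers": 215},
  {"dx": 0,"dy": 0,"dz": -0.1,"wx": 0,"wy": 0,"wz": 0,"fingers": 215},
])

```text
t: 5.92
tool_pos: [0.4613, -0.2181, 0.0047]
orientation: [-2.285, -2.144, -0.005]
force: [1.0, -0.1, -1.2]
opening: 0.0147
```

Run:
```python
from h import *
from plant import robot
s,_=st(robot);print(cr(s['tool_pos']))
im=robot.read_camera("top")[:,:,::-1];cv2.imwrite("pics/t7.png",cv2.resize(im[225:335,340:500],None,fx=5,fy=5,interpolation=cv2.INTER_CUBIC))
im=robot.read_camera("side")[:,:,::-1];cv2.imwrite("pics/s7.png",cv2.resize(im[180:300,320:480],None,fx=5,fy=5,interpolation=cv2.INTER_CUBIC))
cv2.imwrite("pics/w7.png",robot.read_camera("wrist")[:,:,::-1])
```

```text
t 5.92 pos [ 0.4613 -0.2181  0.0047] az 1.5072 z [-0.004  0.008 -1.   ] F [ 1.   -0.09 -1.2 ] open 0.0147
[-0.2429 -0.0007]
```

View pics/t7.png

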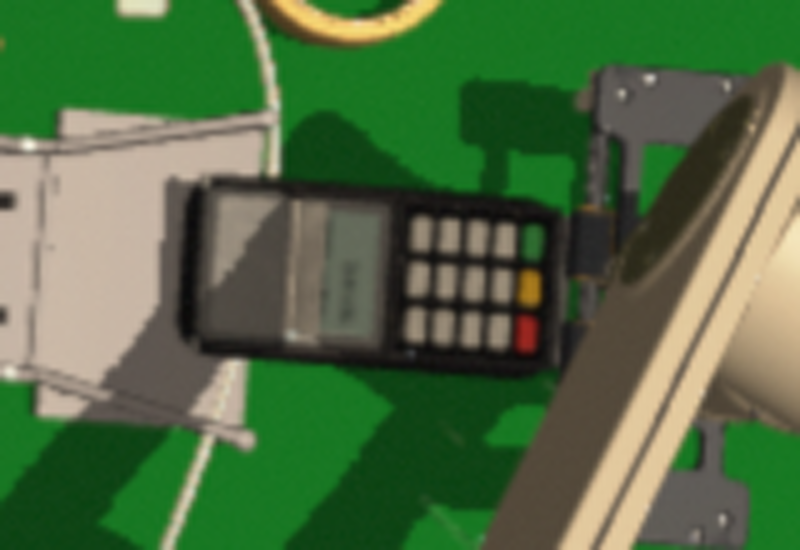

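View pics/s7.png

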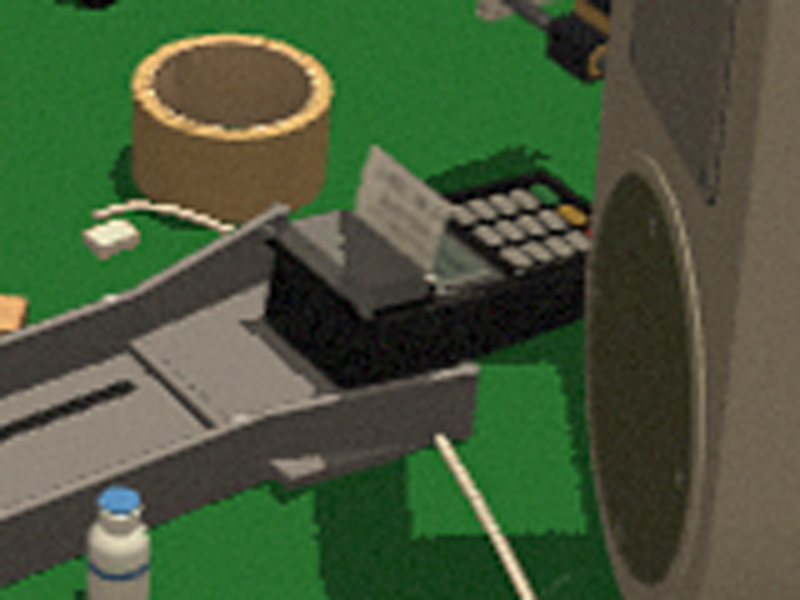

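View pics/w7.png

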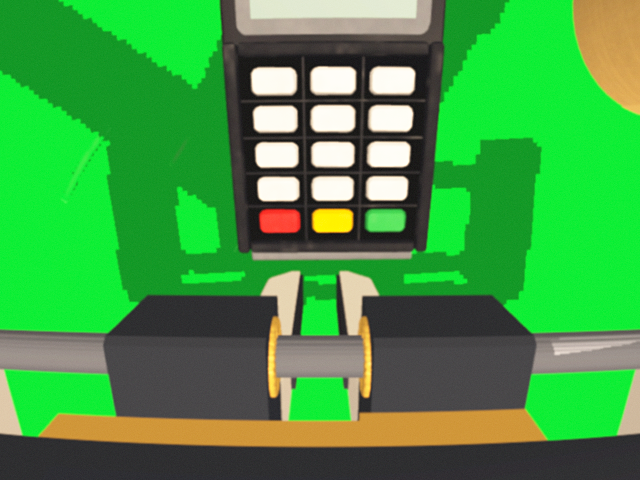

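The terminal is straight on the ramp, but its middle is at column 333 in the wrist picture against the tool's 319, so it sits a few mm to the right. I'll measure it.

Run:
```python
from h import *
from plant import robot
i=winfo(robot)
I=robot.camera_info("top")
for n,u,v in [("tailL",251,256),("tailR",412,254),("sideL",231,43),("sideR",441,43)]:
  for z in (.015,.03):
    p=onz(i,(u,v),z);print(n,z,p[:2].round(4),cr(p))
for n,u,v,z in [("tailL",548,370,.015),("tailR",562,210,.015),("rollL",205,348,.045),("rollR",207,178,.045)]:
    p=onz(I,(340+u/5-.4,225+v/5-.4),z);print(n,p[:2].round(4),cr(p))
```

```text
t 6.07 pos [ 0.4622 -0.2184  0.0058] az 1.5077 z [-0.002  0.007 -1.   ] F [ 0.68  0.74 -0.5 ] open 0.0147
tailL 0.015 [ 0.4351 -0.1988] [-0.2253  0.0267]
tailL 0.03 [ 0.4381 -0.1944] [-0.2207  0.024 ]
tailR 0.015 [ 0.5011 -0.2021] [-0.2243 -0.0394]
tailR 0.03 [ 0.4978 -0.1973] [-0.2198 -0.0358]
sideL 0.015 [ 0.4357 -0.1168] [-0.1434  0.0314]
sideL 0.03 [ 0.4387 -0.1202] [-0.1466  0.0282]
sideR 0.015 [ 0.5131 -0.1215] [-0.1431 -0.0461]
sideR 0.03 [ 0.5086 -0.1244] [-0.1463 -0.0419]
tailL [ 0.4336 -0.1922] [-0.2188  0.0286]
tailR [ 0.5028 -0.1978] [-0.2199 -0.0408]
rollL [ 0.4406 -0.0419] [-0.0683  0.0313]
rollR [ 0.5127 -0.0418] [-0.0636 -0.0406]
```

Request:
send_rows([
  {"dx": 0,"dy": -0.3,"dz": 3.5,"wx": 0,"wy": 0,"wz": 0,"fingers": 150},
  {"dx": 0,"dy": 0,"dz": 3.5,"wx": 0,"wy": 0,"wz": 0,"fingers": 0},
  {"dx": 0,"dy": 0,"dz": 3.0,"wx": 0,"wy": 0,"wz": 0,"fingers": 0},
  {"dx": 0.3,"dy": 3.0,"dz": 0,"wx": 0,"wy": 0,"wz": 0,"fingers": 0},
  {"dx": 0.3,"dy": 3.0,"dz": 0,"wx": 0,"wy": 0,"wz": 0,"fingers": 0},
  {"dx": 0.3,"dy": 2.5,"dz": 0,"wx": 0,"wy": 0,"wz": 0,"fingers": 0},
  {"dx": 0,"dy": 0,"dz": 0,"wx": 0,"wy": 0,"wz": 0,"fingers": 0},
  {"dx": 0,"dy": 0,"dz": 0,"wx": 0,"wy": 0,"wz": 0,"fingers": 0},
], newtons=6)

```text
t: 6.73
tool_pos: [0.4697, -0.1304, 0.1095]
orientation: [-2.285, -2.142, -0.007]
force: [-0.2, 0.3, 0.0]
opening: 0.0634
```

Run:
```python
from h import *
from plant import robot
s,_=st(robot);print(cr(s['tool_pos']))
cv2.imwrite("pics/w8.png",robot.read_camera("wrist")[:,:,::-1])
```

```text
t 6.73 pos [ 0.4697 -0.1304  0.1095] az 1.5062 z [-0.003  0.01  -1.   ] F [-0.16  0.31  0.03] open 0.0634
[-0.1548 -0.0034]
```

View pics/w8.png

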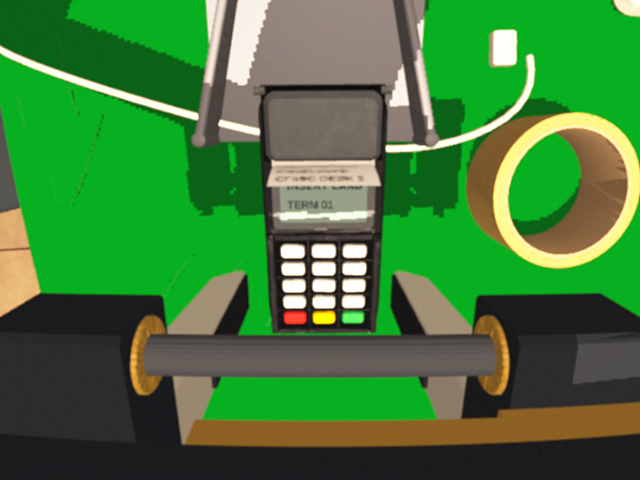

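Terminal offset confirmed at about 6 mm right: its middle is at column 324 and the ramp posts' middle is at 312-314. I'll open fully, straddle it, close lightly and shift it to the middle.

Request:
send_rows([
  {"dx": 0.3,"dy": 0,"dz": 0,"wx": 0,"wy": 0,"wz": 0,"fingers": 0},
  {"dx": 0,"dy": 0,"dz": 0,"wx": 0,"wy": 0,"wz": 0,"fingers": 0},
  {"dx": 0,"dy": 0,"dz": 0,"wx": 0,"wy": 0,"wz": 0,"fingers": 0},
  {"dx": 0,"dy": 0,"dz": 0,"wx": 0,"wy": 0,"wz": 0,"fingers": 0},
  {"dx": 0,"dy": 0,"dz": -2,"wx": 0,"wy": 0,"wz": 0,"fingers": 0},
])

```text
t: 7.2
tool_pos: [0.4749, -0.1343, 0.0919]
orientation: [-2.292, -2.141, -0.01]
force: [1.1, 0.2, 0.6]
opening: 0.0927
```

Run:
```python
from h import *
from plant import robot
s,_=st(robot);print(cr(s['tool_pos']))
cv2.imwrite("pics/w9.png",robot.read_camera("wrist")[:,:,::-1])
```

```text
t 7.2 pos [ 0.4749 -0.1343  0.0919] az 1.503 z [ 0.001  0.008 -1.   ] F [1.13 0.17 0.61] open 0.0927
[-0.1583 -0.0089]
```

View pics/w9.png

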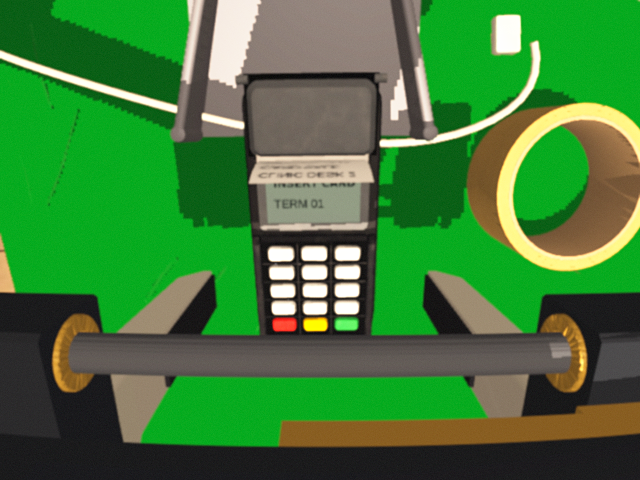

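Request:
send_rows([
  {"dx": -0.3,"dy": 0,"dz": -2,"wx": 0,"wy": 0,"wz": 0,"fingers": 0},
  {"dx": 0,"dy": 0,"dz": -2,"wx": 0,"wy": 0,"wz": 0,"fingers": 0},
  {"dx": 0,"dy": 0,"dz": -2,"wx": 0,"wy": 0,"wz": 0,"fingers": 0},
  {"dx": 0,"dy": 0,"dz": -1.0,"wx": 0,"wy": 0,"wz": 0,"fingers": 0},
  {"dx": 0,"dy": 0,"dz": 0,"wx": 0,"wy": 0,"wz": 0,"fingers": 0},
])

```text
t: 7.67
tool_pos: [0.4659, -0.1343, 0.0118]
orientation: [-2.287, -2.13, -0.001]
force: [-0.7, 0.1, 0.2]
opening: 0.0933
```

Run:
```python
from h import *
from plant import robot
s,_=st(robot);print(cr(s['tool_pos']))
cv2.imwrite("pics/w10.png",robot.read_camera("wrist")[:,:,::-1])
```

```text
t 7.67 pos [ 0.4659 -0.1343  0.0118] az 1.4994 z [-0.01   0.012 -1.   ] F [-0.73  0.1   0.22] open 0.0933
[-0.1589  0.0002]
```

View pics/w10.png

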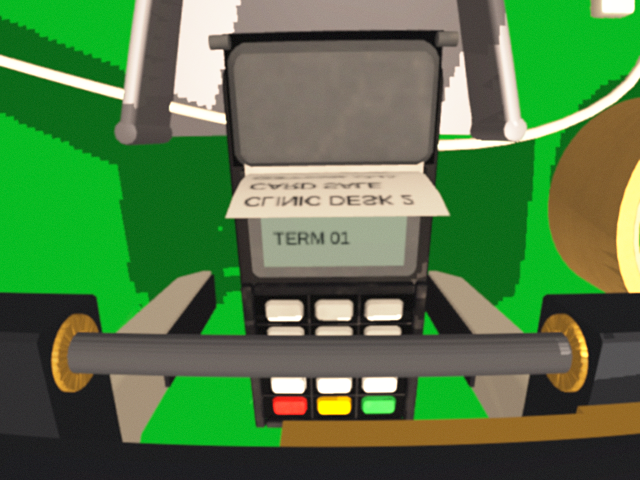

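The fingers straddle it with the tool on the cradle's middle (posts' middle at 319). Closing lightly will centre it.

Request:
send_rows([
  {"dx": 0,"dy": 0,"dz": 0,"wx": -0.012,"wy": -0.01,"wz": 0.006,"fingers": 25},
  {"dx": 0,"dy": 0,"dz": 0,"wx": 0,"wy": 0,"wz": 0,"fingers": 30},
  {"dx": 0,"dy": 0,"dz": 0,"wx": 0,"wy": 0,"wz": 0,"fingers": 35},
  {"dx": 0,"dy": 0,"dz": 0,"wx": 0,"wy": 0,"wz": 0,"fingers": 40},
  {"dx": 0,"dy": 0,"dz": 0,"wx": 0,"wy": 0,"wz": 0,"fingers": 40},
], newtons=6)

```text
t: 8.13
tool_pos: [0.4696, -0.1359, 0.0175]
orientation: [2.287, 2.143, 0.005]
force: [-0.3, -0.5, -0.8]
opening: 0.0788
```

Run:
```python
from h import *
from plant import robot
s,_=st(robot);print(cr(s['tool_pos']))
cv2.imwrite("pics/w11.png",robot.read_camera("wrist")[:,:,::-1])
```

```text
t 8.13 pos [ 0.4696 -0.1359  0.0175] az 1.5059 z [ 0.007 -0.004 -1.   ] F [-0.31 -0.48 -0.76] open 0.0788
[-0.1603 -0.0036]
```

View pics/w11.png

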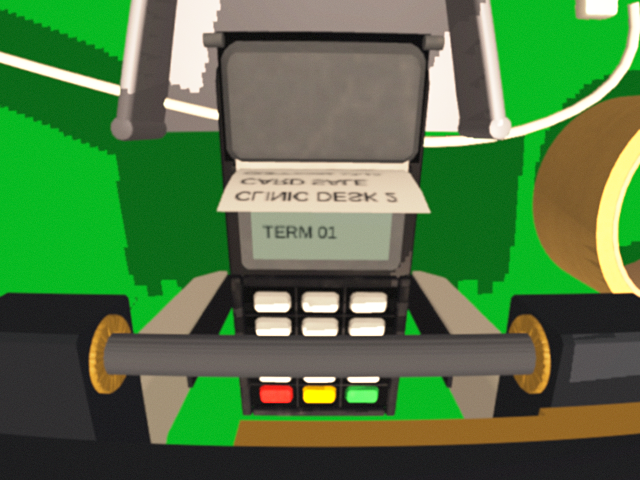

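Held lightly and straight; the posts' middle at 311 against 320 shows it is still about 3 mm right. I'll shift left, then open.

Request:
send_rows([
  {"dx": -0.2,"dy": 0,"dz": -0.2,"wx": 0,"wy": 0,"wz": 0,"fingers": 40},
  {"dx": -0.2,"dy": 0,"dz": -0.1,"wx": 0,"wy": 0,"wz": 0,"fingers": 40},
  {"dx": 0,"dy": 0,"dz": 0,"wx": 0,"wy": 0,"wz": 0,"fingers": 40},
])

```text
t: 8.43
tool_pos: [0.4679, -0.1367, 0.0165]
orientation: [2.283, 2.14, 0.009]
force: [0.2, 0.7, -0.1]
opening: 0.0788
```

Run:
```python
from h import *
from plant import robot
s,_=st(robot);print(cr(s['tool_pos']))
cv2.imwrite("pics/w12.png",robot.read_camera("wrist")[:,:,::-1])
```

```text
t 8.43 pos [ 0.4679 -0.1367  0.0165] az 1.506 z [ 0.013 -0.005 -1.   ] F [ 0.21  0.71 -0.12] open 0.0788
[-0.1612 -0.002 ]
```

View pics/w12.png

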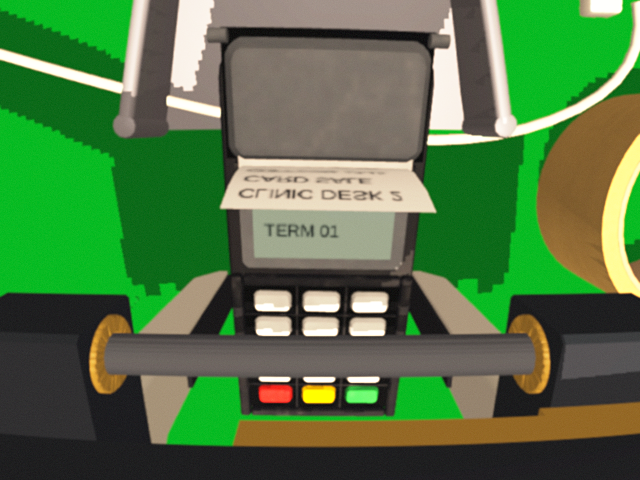

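Request:
send_rows([
  {"dx": 0,"dy": 0,"dz": 0,"wx": 0,"wy": -0.008,"wz": 0,"fingers": 0},
  {"dx": 0,"dy": 0,"dz": 0,"wx": 0,"wy": 0,"wz": 0,"fingers": 0},
  {"dx": 0,"dy": 0,"dz": 0,"wx": 0,"wy": 0,"wz": 0,"fingers": 0},
  {"dx": 0,"dy": 0,"dz": 2,"wx": 0,"wy": 0,"wz": 0,"fingers": 0},
  {"dx": 0,"dy": 0,"dz": 3.5,"wx": 0,"wy": 0,"wz": 0,"fingers": 0},
  {"dx": 0,"dy": 0,"dz": 3.5,"wx": 0,"wy": 0,"wz": 0,"fingers": 0},
  {"dx": -0.3,"dy": -3,"dz": 0,"wx": 0,"wy": 0,"wz": 0,"fingers": 215},
  {"dx": -0.3,"dy": -3.5,"dz": 0,"wx": 0,"wy": 0,"wz": 0,"fingers": 215},
  {"dx": -0.3,"dy": -3.5,"dz": 0,"wx": 0,"wy": 0,"wz": 0,"fingers": 215},
  {"dx": 0,"dy": -0.5,"dz": -1,"wx": 0,"wy": 0,"wz": 0,"fingers": 215},
  {"dx": 0,"dy": 0,"dz": -3,"wx": 0,"wy": 0,"wz": 0,"fingers": 215},
  {"dx": 0,"dy": 0,"dz": -3,"wx": 0,"wy": 0,"wz": 0,"fingers": 215},
  {"dx": 0,"dy": 0,"dz": -2,"wx": 0,"wy": 0,"wz": 0,"fingers": 215},
  {"dx": 0,"dy": 0,"dz": 0,"wx": 0,"wy": 0,"wz": 0,"fingers": 215},
], newtons=20)

```text
t: 9.65
tool_pos: [0.4532, -0.2451, 0.0162]
orientation: [2.281, 2.138, 0.012]
force: [-0.4, 0.6, -0.3]
opening: 0.0444
```

Run:
```python
from h import *
from plant import robot
s,_=st(robot);print(cr(s['tool_pos']))
cv2.imwrite("pics/w13.png",robot.read_camera("wrist")[:,:,::-1])
```

```text
t 9.65 pos [ 0.4532 -0.2451  0.0162] az 1.5062 z [ 0.016 -0.006 -1.   ] F [-0.36  0.55 -0.31] open 0.0444
[-0.2703  0.0056]
```

View pics/w13.png

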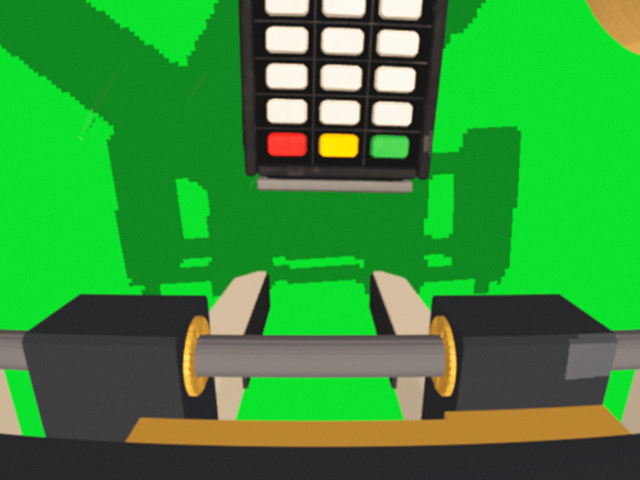

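Request:
send_rows([
  {"dx": 0.4,"dy": 0.3,"dz": -0.5,"wx": 0.006,"wy": 0.016,"wz": 0,"fingers": 215},
  {"dx": 0.2,"dy": 0.3,"dz": -0.4,"wx": 0,"wy": 0,"wz": 0,"fingers": 215},
  {"dx": 0,"dy": 0.3,"dz": 0,"wx": 0,"wy": 0,"wz": 0,"fingers": 215},
])

```text
t: 9.95
tool_pos: [0.4606, -0.2361, 0.0106]
orientation: [2.292, 2.148, 0.0]
force: [0.1, 0.2, 0.4]
opening: 0.0205
```

Run:
```python
from h import *
from plant import robot
i=winfo(robot);print(cr(robot.read_state()['tool_pos']))
cv2.imwrite("pics/w14.png",robot.read_camera("wrist")[:,:,::-1])
```

```text
t 9.95 pos [ 0.4606 -0.2361  0.0106] az 1.5062 z [ 0.001 -0.    -1.   ] F [0.06 0.24 0.39] open 0.0205
[-0.2609 -0.0012]
```

View pics/w14.png

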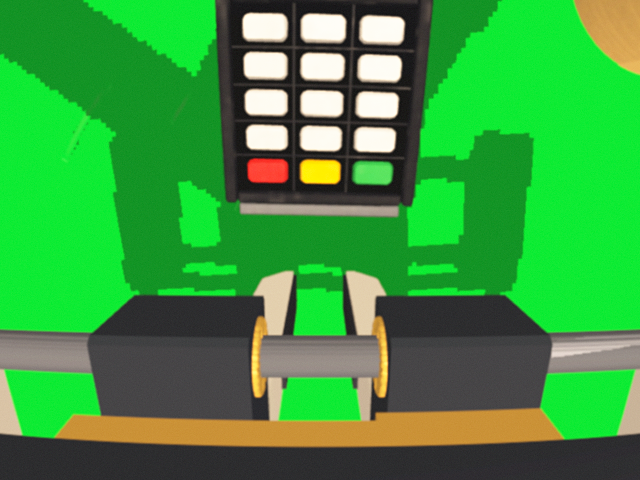

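Request:
send_rows([
  {"dx": 0.03,"dy": 0.6,"dz": -0.2,"wx": 0,"wy": 0,"wz": 0,"fingers": 215},
  {"dx": 0.03,"dy": 0.6,"dz": -0.2,"wx": 0,"wy": 0,"wz": 0,"fingers": 215},
  {"dx": 0.02,"dy": 0.5,"dz": 0,"wx": 0,"wy": 0,"wz": 0,"fingers": 215},
  {"dx": 0.02,"dy": 0.4,"dz": 0,"wx": 0,"wy": 0,"wz": 0,"fingers": 215},
  {"dx": 0.02,"dy": 0.4,"dz": 0,"wx": 0,"wy": 0,"wz": 0,"fingers": 215},
  {"dx": 0.02,"dy": 0.4,"dz": 0,"wx": 0,"wy": 0,"wz": 0,"fingers": 215},
  {"dx": 0.02,"dy": 0.4,"dz": 0,"wx": 0,"wy": 0,"wz": 0,"fingers": 215},
])

```text
t: 10.58
tool_pos: [0.4645, -0.2005, 0.0106]
orientation: [2.285, 2.145, 0.003]
force: [-0.3, -1.1, -1.4]
opening: 0.0144
```

Run:
```python
from h import *
from plant import robot
s,_=st(robot);print(cr(s['tool_pos']))
```

```text
t 10.58 pos [ 0.4645 -0.2005  0.0106] az 1.5076 z [ 0.007 -0.004 -1.   ] F [-0.33 -1.11 -1.44] open 0.0144
[-0.2251 -0.0028]
```

Request:
send_rows([
  {"dx": -0.04,"dy": 0.4,"dz": -0.25,"wx": 0.004,"wy": 0.007,"wz": 0,"fingers": 215},
  {"dx": -0.04,"dy": 0.4,"dz": -0.15,"wx": 0.002,"wy": 0.001,"wz": 0,"fingers": 215},
  {"dx": -0.02,"dy": 0.4,"dz": -0.08,"wx": 0.002,"wy": 0.001,"wz": 0,"fingers": 215},
  {"dx": -0.02,"dy": 0.4,"dz": -0.08,"wx": 0.002,"wy": 0.001,"wz": 0,"fingers": 215},
  {"dx": -0.02,"dy": 0.4,"dz": -0.08,"wx": 0.002,"wy": 0.001,"wz": 0,"fingers": 215},
  {"dx": -0.02,"dy": 0.4,"dz": -0.08,"wx": 0.002,"wy": 0.001,"wz": 0,"fingers": 215},
])

```text
t: 11.08
tool_pos: [0.4656, -0.1778, 0.0059]
orientation: [-2.288, -2.148, -0.004]
force: [0.0, -4.2, 3.2]
opening: 0.0142
```

Run:
```python
from h import *
from plant import robot
s,_=st(robot);print(cr(s['tool_pos']))
cv2.imwrite("pics/w15.png",robot.read_camera("wrist")[:,:,::-1])
```

```text
t 11.08 pos [ 0.4656 -0.1778  0.0059] az 1.5076 z [-0.001  0.004 -1.   ] F [ 0.02 -4.22  3.25] open 0.0142
[-0.2024 -0.0024]
```

View pics/w15.png

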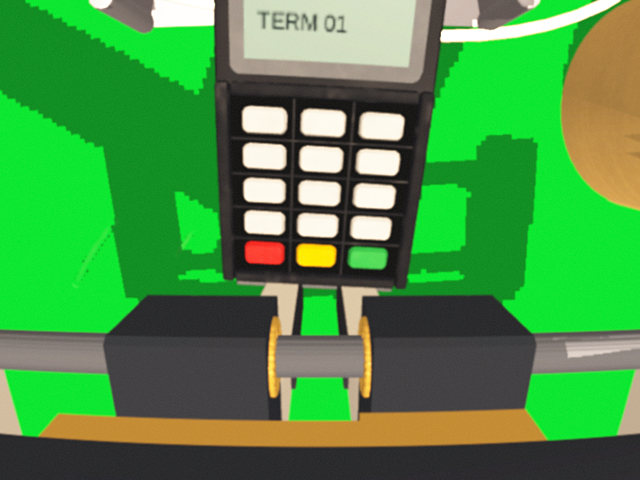

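Pushing at 4 N. The terminal leans slightly nose-right (key rows slope from 120 to 127), so I'll add a small left turn to the pushing face and look after each step.

Request:
send_rows([
  {"dx": -0.01,"dy": 0.4,"dz": -0.05,"wx": 0.001,"wy": 0.001,"wz": 0.005,"fingers": 215},
  {"dx": -0.01,"dy": 0.4,"dz": -0.05,"wx": 0.001,"wy": 0.001,"wz": 0.005,"fingers": 215},
  {"dx": -0.01,"dy": 0.4,"dz": -0.05,"wx": 0.001,"wy": 0.001,"wz": 0.005,"fingers": 215},
  {"dx": -0.01,"dy": 0.4,"dz": -0.05,"wx": 0.001,"wy": 0.001,"wz": 0.005,"fingers": 215},
  {"dx": -0.01,"dy": 0.4,"dz": -0.05,"wx": 0.001,"wy": 0.001,"wz": 0.005,"fingers": 215},
  {"dx": -0.01,"dy": 0.4,"dz": -0.05,"wx": 0.001,"wy": 0.001,"wz": 0.005,"fingers": 215},
  {"dx": -0.01,"dy": 0.4,"dz": -0.05,"wx": 0.001,"wy": 0.001,"wz": 0.005,"fingers": 215},
  {"dx": -0.01,"dy": 0.4,"dz": -0.05,"wx": 0.001,"wy": 0.001,"wz": 0.005,"fingers": 215},
])

```text
t: 11.8
tool_pos: [0.4643, -0.1415, 0.0008]
orientation: [-2.231, -2.187, -0.004]
force: [0.5, -2.9, 2.0]
opening: 0.0141
```

Run:
```python
from h import *
from plant import robot
s,_=st(robot);print(cr(s['tool_pos']))
cv2.imwrite("pics/w16.png",robot.read_camera("wrist")[:,:,::-1])
im=robot.read_camera("top")[:,:,::-1];cv2.imwrite("pics/t16.png",cv2.resize(im[225:335,310:470],None,fx=5,fy=5,interpolation=cv2.INTER_CUBIC))
```

```text
t 11.8 pos [ 0.4643 -0.1415  0.0008] az 1.5508 z [-0.011  0.014 -1.   ] F [ 0.48 -2.85  1.98] open 0.0141
[-0.1663  0.0013]
```

View pics/w16.png

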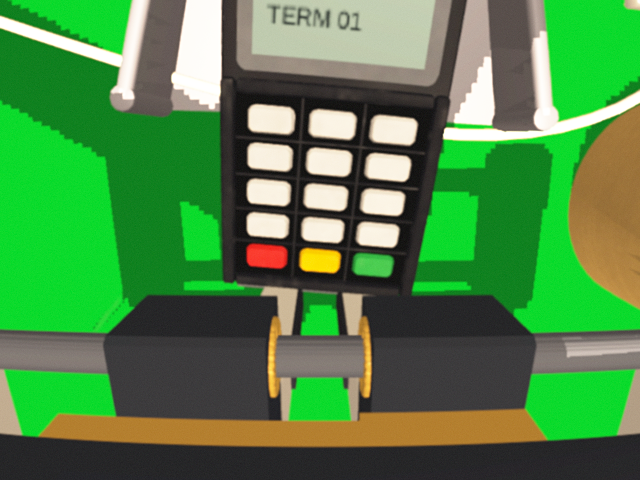

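View pics/t16.png

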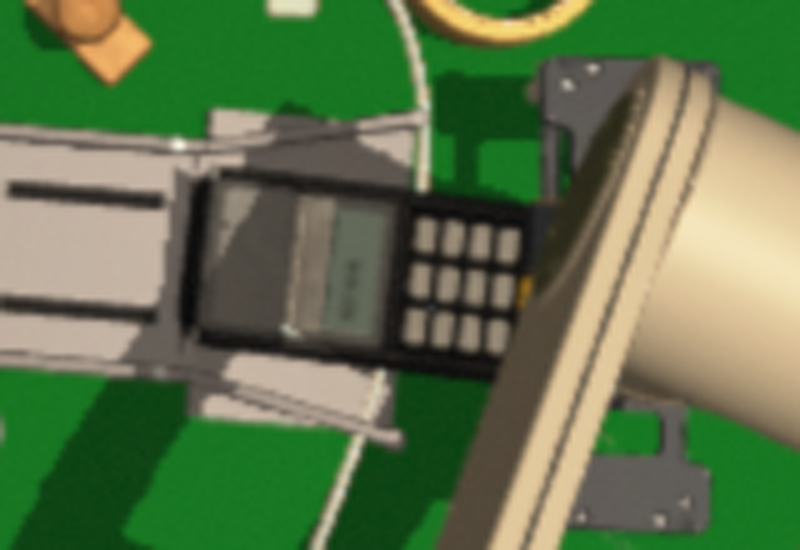

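Nose is at the lip and roughly central (corner rows 170 and 345 in the zoom, wall rows 145 and 372). The tool has sunk to z 0.8 mm, so I'll raise it and continue.

Request:
send_rows([
  {"dx": 0,"dy": 0.3,"dz": 0.3,"wx": -0.007,"wy": -0.006,"wz": 0,"fingers": 215},
  {"dx": 0,"dy": 0.3,"dz": 0.2,"wx": -0.007,"wy": -0.005,"wz": 0,"fingers": 215},
  {"dx": 0.01,"dy": 0.4,"dz": 0.05,"wx": 0,"wy": 0,"wz": 0,"fingers": 215},
  {"dx": 0.01,"dy": 0.4,"dz": 0,"wx": 0,"wy": 0,"wz": 0,"fingers": 215},
  {"dx": 0.01,"dy": 0.4,"dz": 0,"wx": 0,"wy": 0,"wz": 0,"fingers": 215},
  {"dx": 0.01,"dy": 0.4,"dz": 0,"wx": 0,"wy": 0,"wz": 0,"fingers": 215},
])

```text
t: 12.4
tool_pos: [0.462, -0.1159, 0.0048]
orientation: [-2.241, -2.196, 0.001]
force: [1.2, -1.9, -1.1]
opening: 0.0145
```

Run:
```python
from h import *
from plant import robot
s,_=st(robot);print(cr(s['tool_pos']))
cv2.imwrite("pics/w17.png",robot.read_camera("wrist")[:,:,::-1])
```

```text
t 12.4 pos [ 0.462  -0.1159  0.0048] az 1.5506 z [-0.003  0.002 -1.   ] F [ 1.22 -1.87 -1.12] open 0.0145
[-0.1409  0.0052]
```

View pics/w17.png

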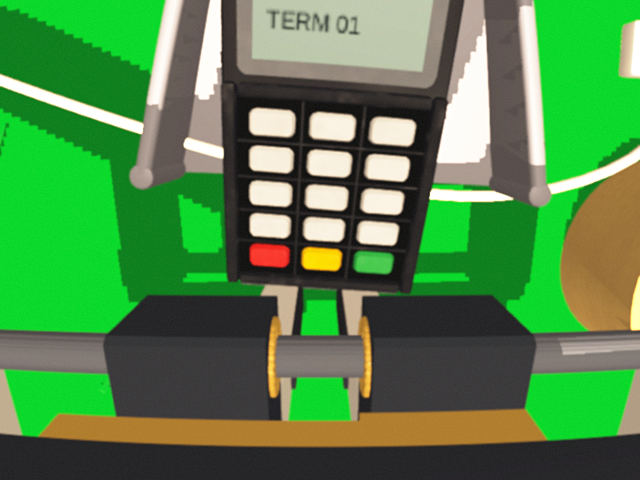

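Request:
send_rows([
  {"dx": 0.1,"dy": 0.4,"dz": 0,"wx": 0,"wy": 0,"wz": -0.005,"fingers": 215},
  {"dx": 0.1,"dy": 0.4,"dz": 0,"wx": 0,"wy": 0,"wz": -0.005,"fingers": 215},
  {"dx": 0.1,"dy": 0.4,"dz": 0,"wx": 0,"wy": 0,"wz": -0.005,"fingers": 215},
  {"dx": 0.1,"dy": 0.4,"dz": 0,"wx": 0,"wy": 0,"wz": -0.005,"fingers": 215},
  {"dx": 0.1,"dy": 0.4,"dz": 0,"wx": 0,"wy": 0,"wz": 0,"fingers": 215},
  {"dx": 0.1,"dy": 0.4,"dz": 0,"wx": 0,"wy": 0,"wz": 0,"fingers": 215},
])

```text
t: 12.95
tool_pos: [0.4681, -0.0894, 0.0045]
orientation: [-2.265, -2.171, 0.003]
force: [-0.1, -2.7, -0.7]
opening: 0.0149
```

Run:
```python
from h import *
from plant import robot
s,_=st(robot);print(cr(s['tool_pos']))
cv2.imwrite("pics/w18.png",robot.read_camera("wrist")[:,:,::-1])
```

```text
t 12.95 pos [ 0.4681 -0.0894  0.0045] az 1.5284 z [-0.004  0.002 -1.   ] F [-0.1  -2.67 -0.71] open 0.0149
[-0.114   0.0008]
```

View pics/w18.png

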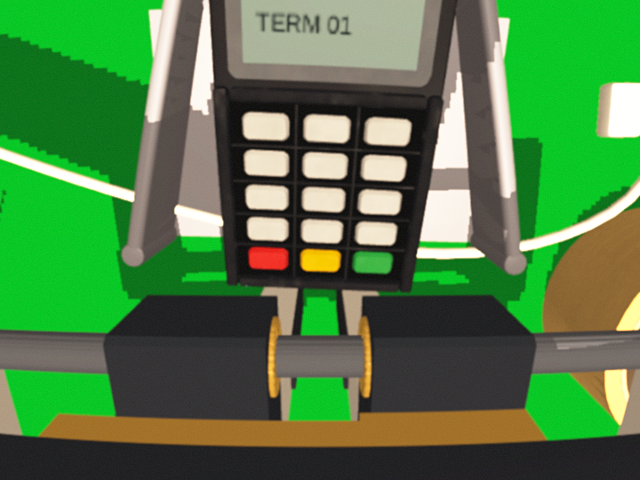

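Central and nearly straight. From here the finger tips follow the ramp upward.

Request:
send_rows([
  {"dx": 0.04,"dy": 0.4,"dz": 0.1,"wx": 0,"wy": 0,"wz": 0,"fingers": 215},
  {"dx": 0.04,"dy": 0.4,"dz": 0.1,"wx": 0,"wy": 0,"wz": 0,"fingers": 215},
  {"dx": 0.04,"dy": 0.4,"dz": 0.1,"wx": 0,"wy": 0,"wz": 0,"fingers": 215},
  {"dx": 0.04,"dy": 0.4,"dz": 0.1,"wx": 0,"wy": 0,"wz": 0,"fingers": 215},
  {"dx": 0.04,"dy": 0.4,"dz": 0.1,"wx": 0,"wy": 0,"wz": 0,"fingers": 215},
  {"dx": 0.04,"dy": 0.4,"dz": 0.1,"wx": 0,"wy": 0,"wz": 0,"fingers": 215},
  {"dx": 0.04,"dy": 0.4,"dz": 0.1,"wx": 0,"wy": 0,"wz": 0,"fingers": 215},
])

```text
t: 13.58
tool_pos: [0.4715, -0.0585, 0.0124]
orientation: [-2.265, -2.171, 0.003]
force: [-0.7, -2.9, 1.4]
opening: 0.0147
```

Run:
```python
from h import *
from plant import robot
s,_=st(robot);print(cr(s['tool_pos']))
cv2.imwrite("pics/w19.png",robot.read_camera("wrist")[:,:,::-1])
im=robot.read_camera("side")[:,:,::-1];cv2.imwrite("pics/s19.png",cv2.resize(im[180:300,270:430],None,fx=5,fy=5,interpolation=cv2.INTER_CUBIC))
```

```text
t 13.58 pos [ 0.4715 -0.0585  0.0124] az 1.5286 z [-0.004  0.002 -1.   ] F [-0.68 -2.93  1.42] open 0.0147
[-0.083  -0.0005]
```

View pics/w19.png

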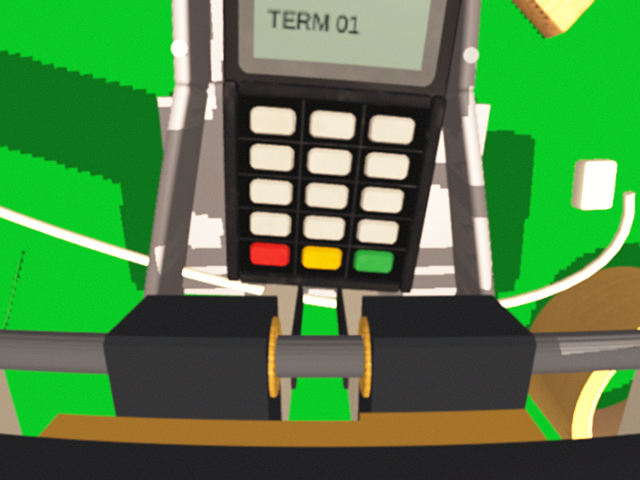

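View pics/s19.png

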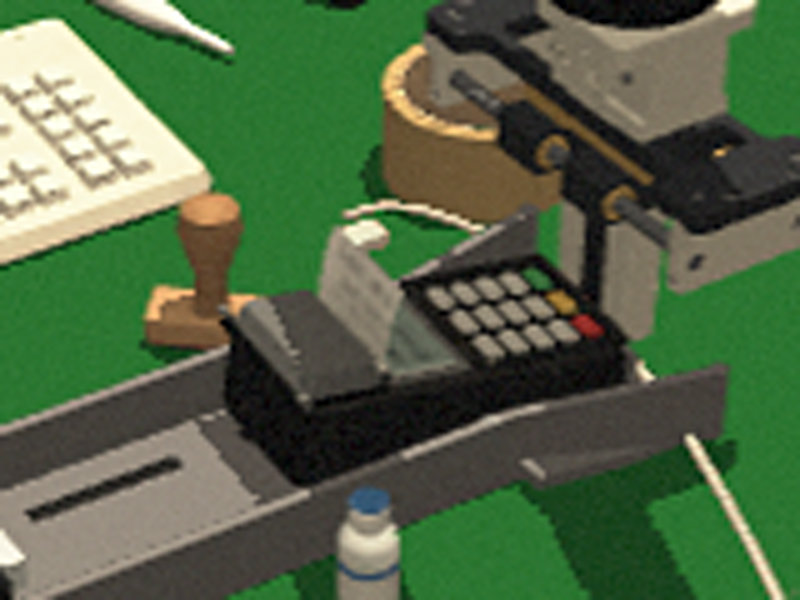

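Over the lip edge; the side view shows the nose in the well channel and the stamp and bottle clear. I'll keep pushing.

Request:
send_rows([
  {"dx": 0.07,"dy": 0.4,"dz": 0.02,"wx": 0,"wy": 0,"wz": 0,"fingers": 215},
  {"dx": 0.07,"dy": 0.4,"dz": 0.02,"wx": 0,"wy": 0,"wz": 0,"fingers": 215},
  {"dx": 0.07,"dy": 0.4,"dz": 0.02,"wx": 0,"wy": 0,"wz": 0,"fingers": 215},
  {"dx": 0.07,"dy": 0.4,"dz": 0.02,"wx": 0,"wy": 0,"wz": 0,"fingers": 215},
  {"dx": 0.07,"dy": 0.4,"dz": 0.02,"wx": 0,"wy": 0,"wz": 0,"fingers": 215},
  {"dx": 0.07,"dy": 0.4,"dz": 0.02,"wx": 0,"wy": 0,"wz": 0,"fingers": 215},
  {"dx": 0.05,"dy": 0.4,"dz": 0.05,"wx": 0,"wy": 0,"wz": 0,"fingers": 215},
  {"dx": 0.05,"dy": 0.4,"dz": 0.05,"wx": 0,"wy": 0,"wz": 0,"fingers": 215},
])

```text
t: 14.35
tool_pos: [0.4757, -0.0226, 0.0134]
orientation: [-2.263, -2.169, 0.004]
force: [-1.3, -1.6, -1.4]
opening: 0.015
```

Run:
```python
from h import *
from plant import robot
s,_=st(robot);print(cr(s['tool_pos']))
cv2.imwrite("pics/w20.png",robot.read_camera("wrist")[:,:,::-1])
```

```text
t 14.35 pos [ 0.4757 -0.0226  0.0134] az 1.5284 z [-0.007  0.004 -1.   ] F [-1.25 -1.64 -1.4 ] open 0.015
[-0.0468 -0.0025]
```

View pics/w20.png

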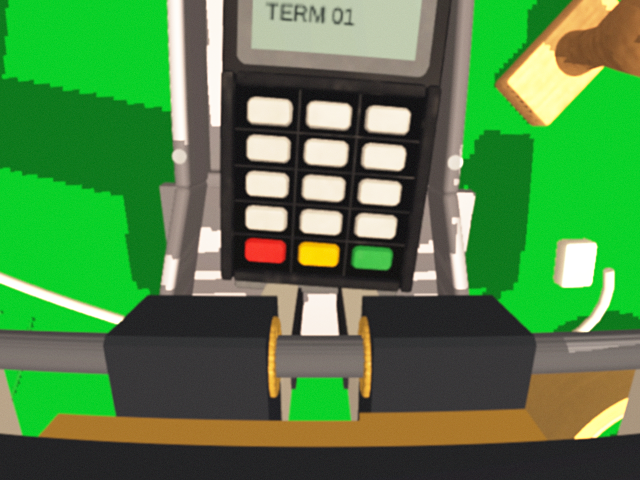

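Request:
send_rows([
  {"dx": 0.03,"dy": 0.4,"dz": 0.1,"wx": 0,"wy": 0,"wz": 0,"fingers": 215},
  {"dx": 0.03,"dy": 0.4,"dz": 0.1,"wx": 0,"wy": 0,"wz": 0,"fingers": 215},
  {"dx": 0.03,"dy": 0.4,"dz": 0.1,"wx": 0,"wy": 0,"wz": 0,"fingers": 215},
  {"dx": 0.03,"dy": 0.4,"dz": 0.1,"wx": 0,"wy": 0,"wz": 0,"fingers": 215},
  {"dx": 0.03,"dy": 0.4,"dz": 0.08,"wx": 0,"wy": 0,"wz": 0,"fingers": 215},
  {"dx": 0.03,"dy": 0.4,"dz": 0.05,"wx": 0,"wy": 0,"wz": 0,"fingers": 215},
  {"dx": 0.03,"dy": 0.4,"dz": 0.05,"wx": 0,"wy": 0,"wz": 0,"fingers": 215},
  {"dx": 0.03,"dy": 0.4,"dz": 0,"wx": 0,"wy": 0,"wz": 0,"fingers": 215},
])

```text
t: 15.07
tool_pos: [0.4788, 0.013, 0.0203]
orientation: [-2.263, -2.169, 0.003]
force: [-1.0, -2.4, -0.7]
opening: 0.0142
```

Run:
```python
from h import *
from plant import robot
s,_=st(robot);print(cr(s['tool_pos']))
cv2.imwrite("pics/w21.png",robot.read_camera("wrist")[:,:,::-1])
im=robot.read_camera("side")[:,:,::-1];cv2.imwrite("pics/s21.png",cv2.resize(im[190:310,240:400],None,fx=5,fy=5,interpolation=cv2.INTER_CUBIC))
```

```text
t 15.07 pos [0.4788 0.013  0.0203] az 1.5283 z [-0.006  0.004 -1.   ] F [-0.98 -2.35 -0.7 ] open 0.0142
[-0.0111 -0.0032]
```

View pics/w21.png

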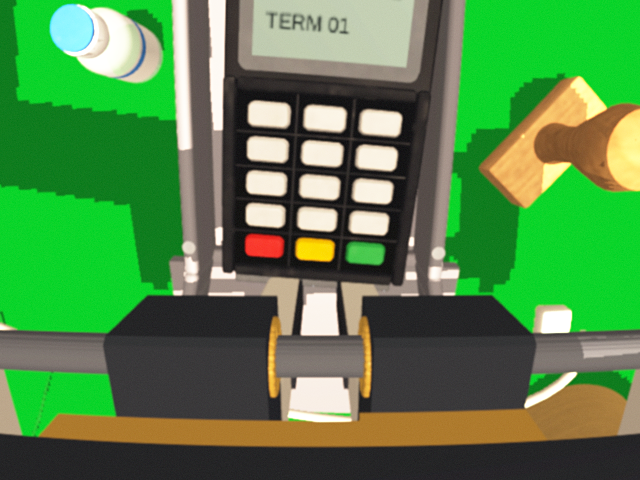

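View pics/s21.png

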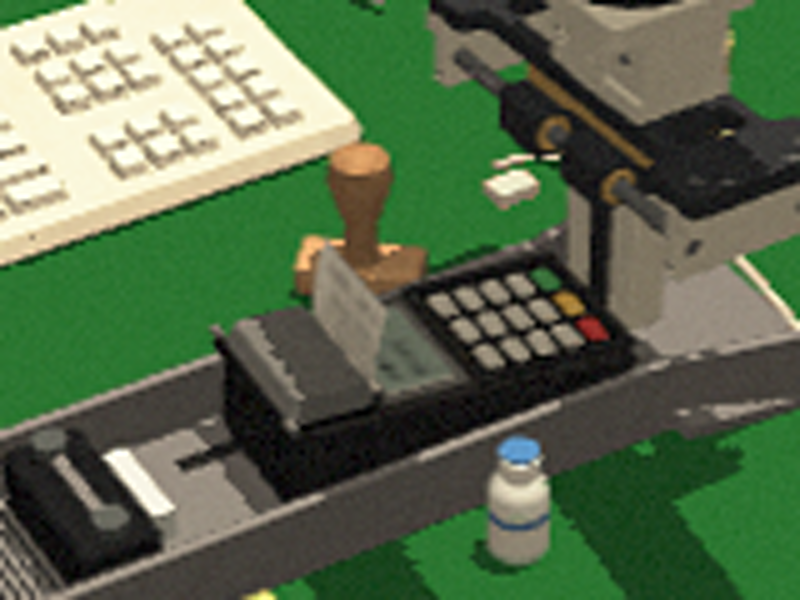

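Nearly over: the tail is at the lip, and the contact block with its white plunger bar is ahead. Next I'll lower the tips a little, to 15 mm.

Request:
send_rows([
  {"dx": 0.03,"dy": 0.35,"dz": -0.08,"wx": 0,"wy": 0,"wz": 0,"fingers": 215},
  {"dx": 0.03,"dy": 0.35,"dz": -0.08,"wx": 0,"wy": 0,"wz": 0,"fingers": 215},
  {"dx": 0.03,"dy": 0.35,"dz": -0.08,"wx": 0,"wy": 0,"wz": 0,"fingers": 215},
  {"dx": 0.03,"dy": 0.35,"dz": -0.08,"wx": 0,"wy": 0,"wz": 0,"fingers": 215},
  {"dx": 0.03,"dy": 0.35,"dz": -0.08,"wx": 0,"wy": 0,"wz": 0,"fingers": 215},
  {"dx": 0.03,"dy": 0.35,"dz": -0.05,"wx": 0,"wy": 0,"wz": 0,"fingers": 215},
])

```text
t: 15.67
tool_pos: [0.4831, 0.0341, 0.0175]
orientation: [-2.267, -2.172, 0.001]
force: [-1.1, -4.9, 4.9]
opening: 0.0145
```

Run:
```python
from h import *
from plant import robot
s,_=st(robot);print(cr(s['tool_pos']))
cv2.imwrite("pics/w22.png",robot.read_camera("wrist")[:,:,::-1])
im=robot.read_camera("side")[:,:,::-1];cv2.imwrite("pics/s22.png",cv2.resize(im[190:310,240:400],None,fx=5,fy=5,interpolation=cv2.INTER_CUBIC))
im=robot.read_camera("top")[:,:,::-1];cv2.imwrite("pics/t22.png",cv2.resize(im[225:335,200:360],None,fx=5,fy=5,interpolation=cv2.INTER_CUBIC))
```

```text
t 15.67 pos [0.4831 0.0341 0.0175] az 1.5282 z [-0.002  0.001 -1.   ] F [-1.1  -4.87  4.86] open 0.0145
[ 0.0102 -0.0061]
```

View pics/w22.png

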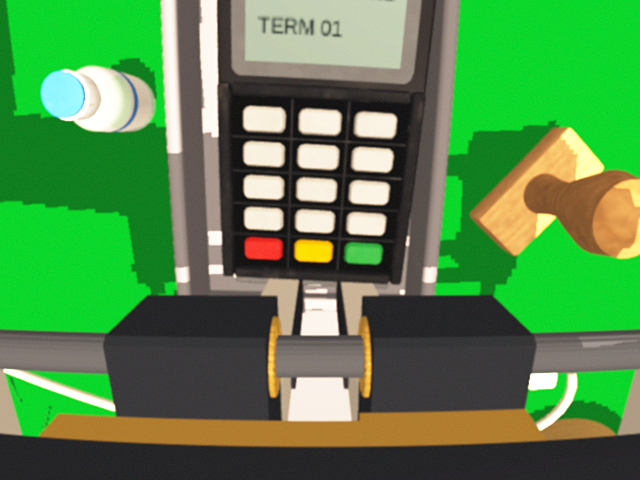

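View pics/s22.png

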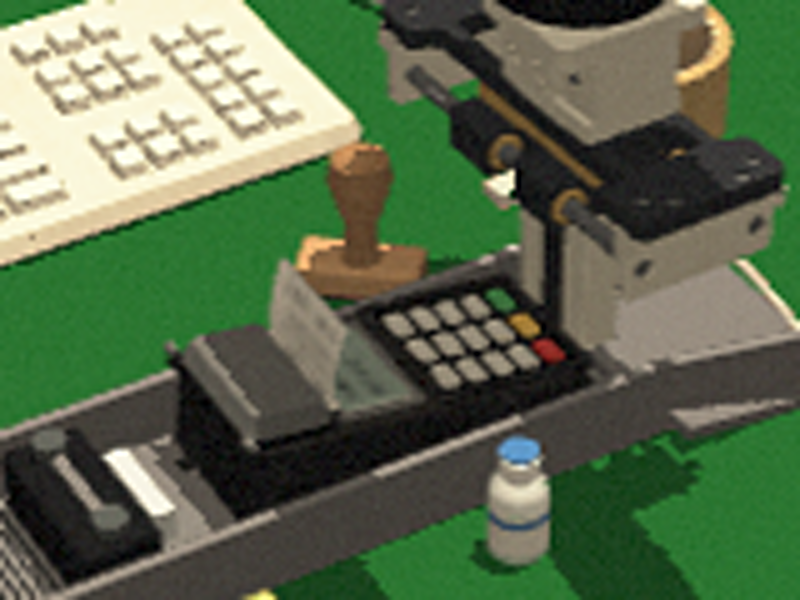

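View pics/t22.png

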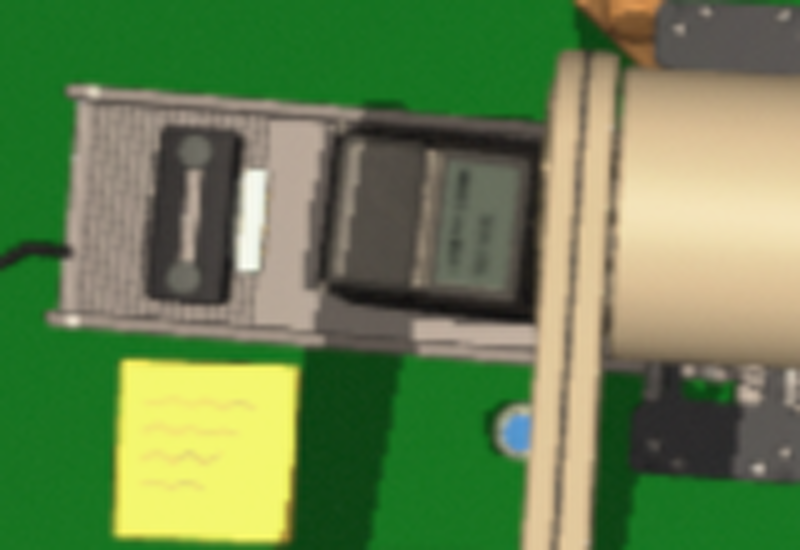

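The tail is past the lip and the terminal lies in the well, a bit towards the right wall. About 28 mm remain to the plunger. I'll steer slightly left and slow down.

Request:
send_rows([
  {"dx": -0.05,"dy": 0.3,"dz": 0,"wx": 0,"wy": 0,"wz": -0.005,"fingers": 215},
  {"dx": -0.05,"dy": 0.3,"dz": 0,"wx": 0,"wy": 0,"wz": -0.005,"fingers": 215},
  {"dx": -0.05,"dy": 0.3,"dz": 0,"wx": 0,"wy": 0,"wz": -0.005,"fingers": 215},
  {"dx": -0.05,"dy": 0.3,"dz": 0,"wx": 0,"wy": 0,"wz": -0.005,"fingers": 215},
  {"dx": -0.05,"dy": 0.3,"dz": 0,"wx": 0,"wy": 0,"wz": 0,"fingers": 215},
])

```text
t: 16.23
tool_pos: [0.4796, 0.0499, 0.0169]
orientation: [-2.29, -2.146, 0.002]
force: [-0.5, -3.3, 3.1]
opening: 0.0148
```

Run:
```python
from h import *
from plant import robot
s,_=st(robot);print(cr(s['tool_pos']))
cv2.imwrite("pics/w23.png",robot.read_camera("wrist")[:,:,::-1])
im=robot.read_camera("side")[:,:,::-1];cv2.imwrite("pics/s23.png",cv2.resize(im[200:320,220:380],None,fx=5,fy=5,interpolation=cv2.INTER_CUBIC))
im=robot.read_camera("top")[:,:,::-1];cv2.imwrite("pics/t23.png",cv2.resize(im[225:335,200:360],None,fx=5,fy=5,interpolation=cv2.INTER_CUBIC))
```

```text
t 16.23 pos [0.4796 0.0499 0.0169] az 1.5057 z [-0.003  0.001 -1.   ] F [-0.45 -3.28  3.15] open 0.0148
[ 0.0258 -0.0016]
```

View pics/w23.png

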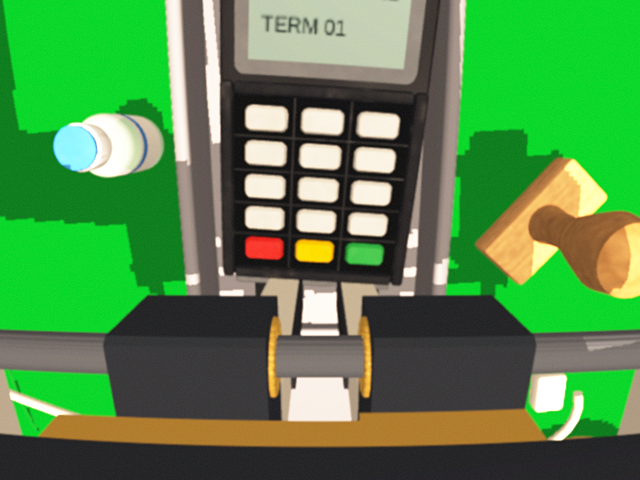

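View pics/s23.png

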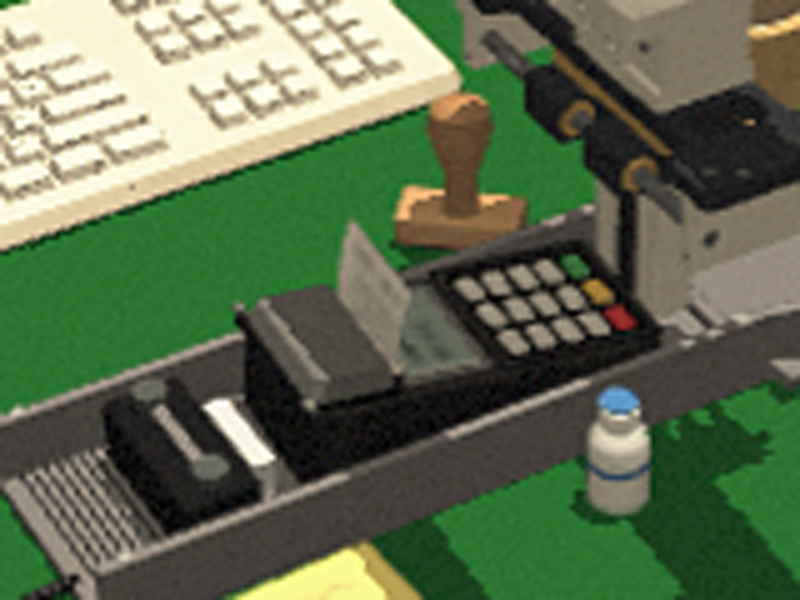

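View pics/t23.png

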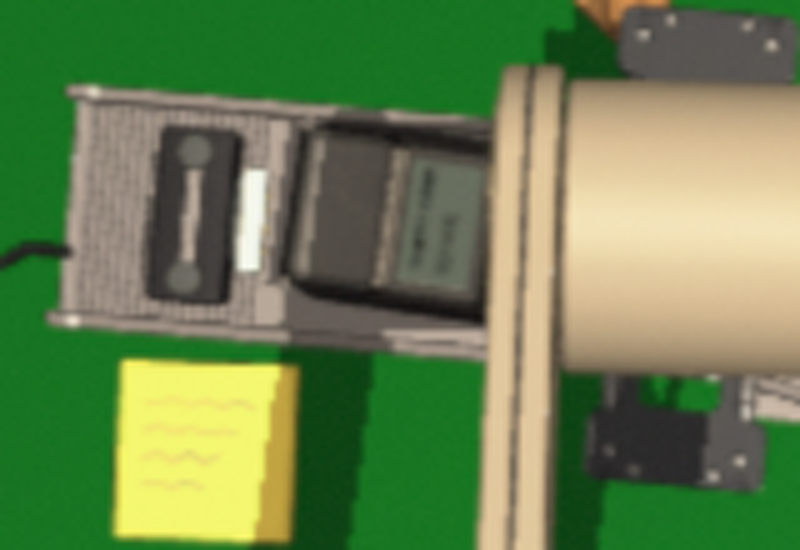

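The nose leans to the right wall (key rows slope from 118 to 125). I'll turn the pushing face left and carry the tail right.

Request:
send_rows([
  {"dx": 0.12,"dy": 0.2,"dz": 0,"wx": 0,"wy": 0,"wz": 0.015,"fingers": 215},
  {"dx": 0.12,"dy": 0.2,"dz": 0,"wx": 0,"wy": 0,"wz": 0.015,"fingers": 215},
  {"dx": 0.12,"dy": 0.2,"dz": 0,"wx": 0,"wy": 0,"wz": 0.015,"fingers": 215},
  {"dx": 0.12,"dy": 0.2,"dz": 0,"wx": 0,"wy": 0,"wz": 0,"fingers": 215},
])

```text
t: 16.72
tool_pos: [0.4842, 0.0585, 0.0165]
orientation: [-2.234, -2.203, 0.003]
force: [0.3, -2.4, 1.5]
opening: 0.0146
```

Run:
```python
from h import *
from plant import robot
s,_=st(robot);print(cr(s['tool_pos']))
cv2.imwrite("pics/w24.png",robot.read_camera("wrist")[:,:,::-1])
im=robot.read_camera("top")[:,:,::-1];cv2.imwrite("pics/t24.png",cv2.resize(im[225:335,200:360],None,fx=5,fy=5,interpolation=cv2.INTER_CUBIC))
```

```text
t 16.72 pos [0.4842 0.0585 0.0165] az 1.5565 z [-0.004  0.001 -1.   ] F [ 0.27 -2.37  1.54] open 0.0146
[ 0.0346 -0.0057]
```

View pics/w24.png

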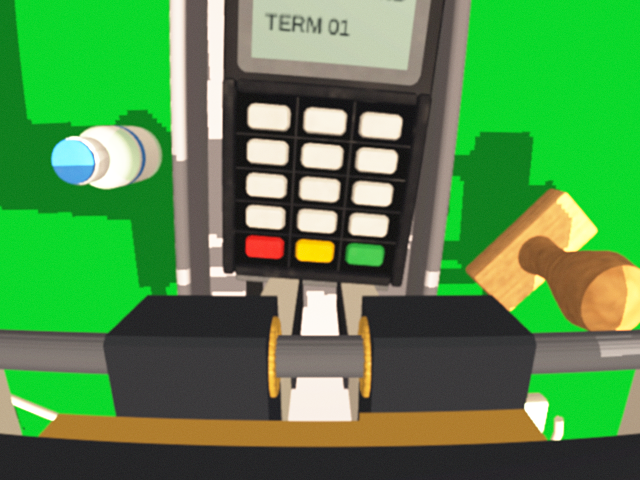

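View pics/t24.png

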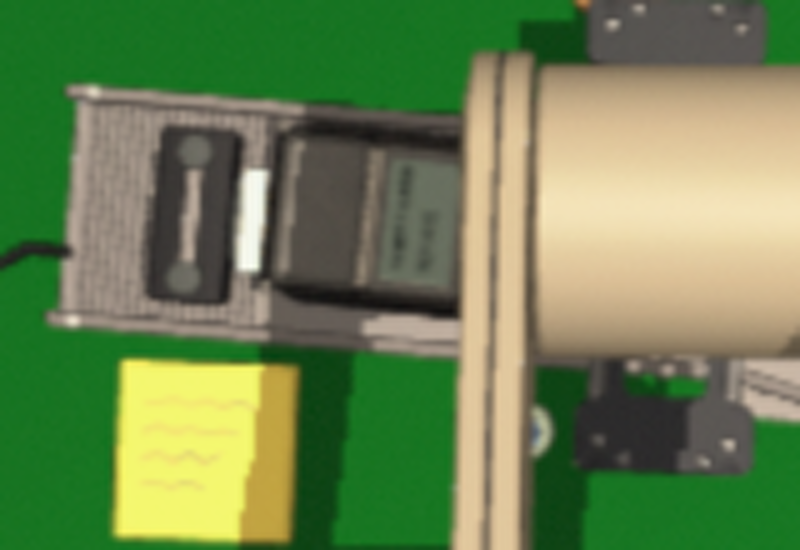

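Straighter now, with the nose a few mm from the plunger bar. Smaller steps from here, watching the force.

Request:
send_rows([
  {"dx": 0.02,"dy": 0.2,"dz": 0,"wx": 0,"wy": 0,"wz": 0,"fingers": 215},
  {"dx": 0.02,"dy": 0.2,"dz": 0,"wx": 0,"wy": 0,"wz": 0,"fingers": 215},
  {"dx": 0.02,"dy": 0.2,"dz": 0,"wx": 0,"wy": 0,"wz": 0,"fingers": 215},
])

```text
t: 17.07
tool_pos: [0.4852, 0.0637, 0.0165]
orientation: [-2.237, -2.202, 0.005]
force: [-0.1, -8.1, 1.9]
opening: 0.0149
```

Run:
```python
from h import *
from plant import robot
s,_=st(robot);print(cr(s['tool_pos']))
```

```text
t 17.07 pos [0.4852 0.0637 0.0165] az 1.555 z [-0.004 -0.001 -1.   ] F [-0.12 -8.14  1.86] open 0.0149
[ 0.0399 -0.0063]
```

Force has risen to 8 N, so the plunger is engaged. I'll go on in small steps.

Request:
send_rows([
  {"dx": 0.01,"dy": 0.2,"dz": 0,"wx": 0,"wy": 0,"wz": 0,"fingers": 215},
  {"dx": 0.01,"dy": 0.2,"dz": 0,"wx": 0,"wy": 0,"wz": 0,"fingers": 215},
])

```text
t: 17.23
tool_pos: [0.4855, 0.0662, 0.0165]
orientation: [2.239, 2.204, -0.008]
force: [0.3, -9.1, 3.4]
opening: 0.0146
```

Request:
send_rows([
  {"dx": 0.01,"dy": 0.2,"dz": 0,"wx": 0,"wy": 0,"wz": 0,"fingers": 215},
  {"dx": 0.01,"dy": 0.2,"dz": 0,"wx": 0,"wy": 0,"wz": 0,"fingers": 215},
])

```text
t: 17.4
tool_pos: [0.4859, 0.0684, 0.0165]
orientation: [2.237, 2.201, -0.012]
force: [-0.3, -11.8, 2.8]
opening: 0.0148
```

Request:
send_rows([
  {"dx": 0,"dy": 0.2,"dz": 0,"wx": 0,"wy": 0,"wz": 0,"fingers": 215},
])

```text
t: 17.48
tool_pos: [0.486, 0.0687, 0.0166]
orientation: [2.236, 2.2, -0.016]
force: [-0.6, -15.8, 2.9]
opening: 0.0148
```

Request:
send_rows([
  {"dx": 0,"dy": 0.2,"dz": 0,"wx": 0,"wy": 0,"wz": 0,"fingers": 215},
])

```text
t: 17.57
tool_pos: [0.486, 0.0686, 0.0166]
orientation: [2.234, 2.198, -0.02]
force: [0.2, -14.8, 2.8]
opening: 0.0146
```

Run:
```python
from h import *
from plant import robot
s,_=st(robot);print(cr(s['tool_pos']))
cv2.imwrite("pics/w25.png",robot.read_camera("wrist")[:,:,::-1])
im=robot.read_camera("top")[:,:,::-1];cv2.imwrite("pics/t25.png",cv2.resize(im[225:335,200:360],None,fx=5,fy=5,interpolation=cv2.INTER_CUBIC))
im=robot.read_camera("side")[:,:,::-1];cv2.imwrite("pics/s25.png",cv2.resize(im[200:320,220:380],None,fx=5,fy=5,interpolation=cv2.INTER_CUBIC))
st(robot)
```

```text
t 17.57 pos [0.486  0.0686 0.0166] az 1.5546 z [-0.004 -0.015 -1.   ] F [  0.15 -14.76   2.77] open 0.0146
[ 0.0449 -0.0068]
t 17.72 pos [0.486  0.0686 0.0166] az 1.5546 z [-0.004 -0.014 -1.   ] F [ -0.34 -14.12   3.06] open 0.0146
```

View pics/w25.png

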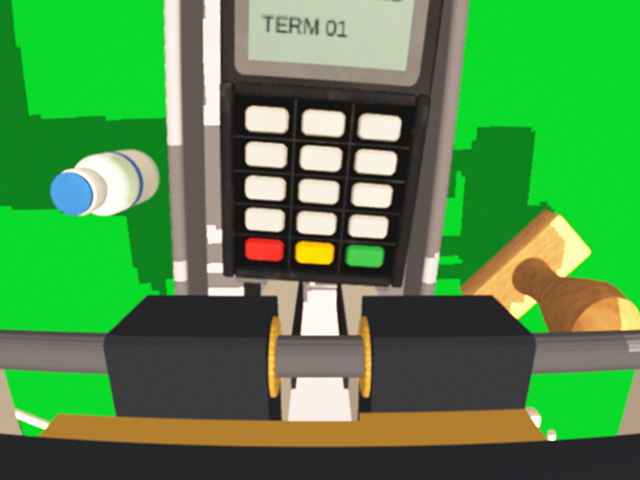

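View pics/t25.png

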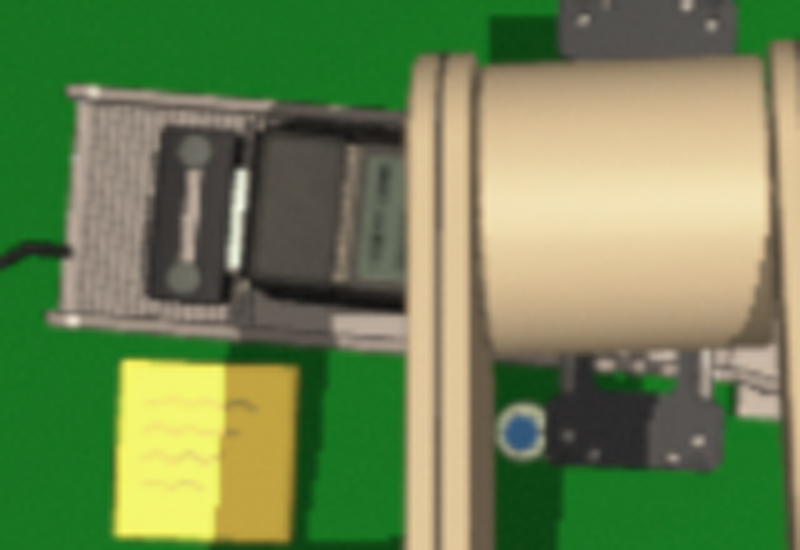

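View pics/s25.png

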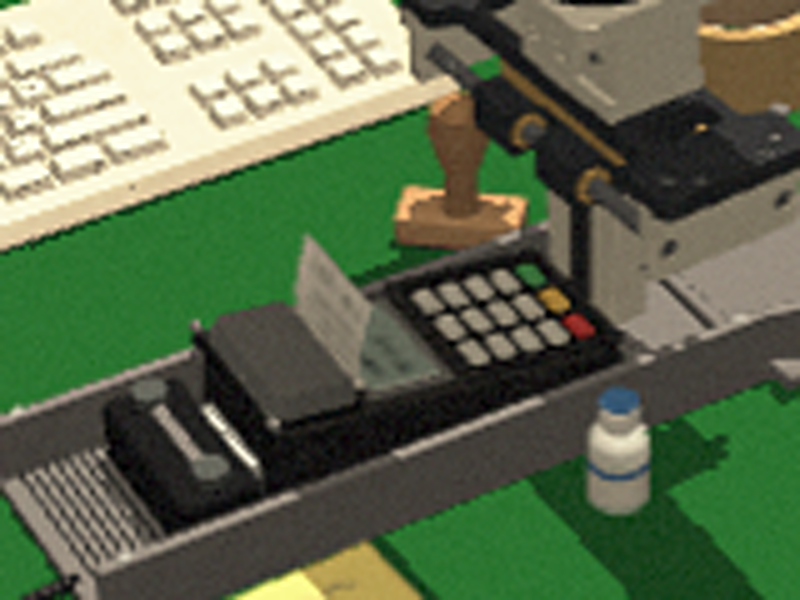

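The motion has stopped dead at 15 N, with y steady at 68.6 mm after about 6 mm of raised force, and the white bar is squeezed between roll and block. I'll make one slightly firmer check, then back straight off.

Request:
send_rows([
  {"dx": 0,"dy": 0.25,"dz": 0,"wx": 0,"wy": 0,"wz": 0,"fingers": 215},
  {"dx": 0,"dy": 0.2,"dz": 0,"wx": 0,"wy": 0,"wz": 0,"fingers": 215},
])

```text
t: 17.88
tool_pos: [0.4861, 0.0686, 0.0167]
orientation: [2.231, 2.194, -0.029]
force: [-0.9, -12.2, 2.3]
opening: 0.0146
```

Request:
send_rows([
  {"dx": 0,"dy": -0.3,"dz": 0,"wx": 0,"wy": 0,"wz": 0,"fingers": 215},
  {"dx": -0.05,"dy": -0.8,"dz": 0,"wx": 0.01,"wy": 0,"wz": 0,"fingers": 215},
  {"dx": -0.05,"dy": -1.2,"dz": 0.5,"wx": 0.01,"wy": 0,"wz": 0,"fingers": 215},
  {"dx": 0,"dy": -1.0,"dz": 2.5,"wx": 0,"wy": 0,"wz": 0,"fingers": 215},
  {"dx": 0,"dy": -1.0,"dz": 3.5,"wx": 0,"wy": 0,"wz": 0,"fingers": 215},
  {"dx": 0,"dy": -3.0,"dz": 2.5,"wx": 0,"wy": 0,"wz": 0,"fingers": 215},
  {"dx": 0,"dy": -3.0,"dz": 2.5,"wx": 0,"wy": 0,"wz": 0,"fingers": 215},
  {"dx": 0,"dy": -3.5,"dz": 2,"wx": 0,"wy": 0,"wz": 0,"fingers": 215},
  {"dx": 0,"dy": -3.5,"dz": 0,"wx": 0,"wy": 0,"wz": 0,"fingers": 215},
  {"dx": 0,"dy": -3.5,"dz": 0,"wx": 0,"wy": 0,"wz": 0,"fingers": 215},
  {"dx": 0,"dy": -3.5,"dz": 0,"wx": 0,"wy": 0,"wz": 0,"fingers": 215},
  {"dx": 0,"dy": 0,"dz": 0,"wx": 0,"wy": 0,"wz": 0,"fingers": 215},
])

```text
t: 18.88
tool_pos: [0.4796, -0.1773, 0.1556]
orientation: [-2.225, -2.204, 0.001]
force: [-0.0, -0.6, -0.3]
opening: 0.0143
```

Run:
```python
from h import *
from plant import robot
s,_=st(robot)
cv2.imwrite("pics/t26f.png",robot.read_camera("top")[:,:,::-1])
im=cv2.imread("pics/t26f.png");cv2.imwrite("pics/t26.png",cv2.resize(im[225:335,200:360],None,fx=5,fy=5,interpolation=cv2.INTER_CUBIC))
im=robot.read_camera("side")[:,:,::-1];cv2.imwrite("pics/s26.png",cv2.resize(im[200:320,220:380],None,fx=5,fy=5,interpolation=cv2.INTER_CUBIC))
```

```text
t 18.88 pos [ 0.4796 -0.1773  0.1556] az 1.5615 z [-0.007  0.007 -1.   ] F [-0.01 -0.57 -0.27] open 0.0143
```

View pics/t26.png

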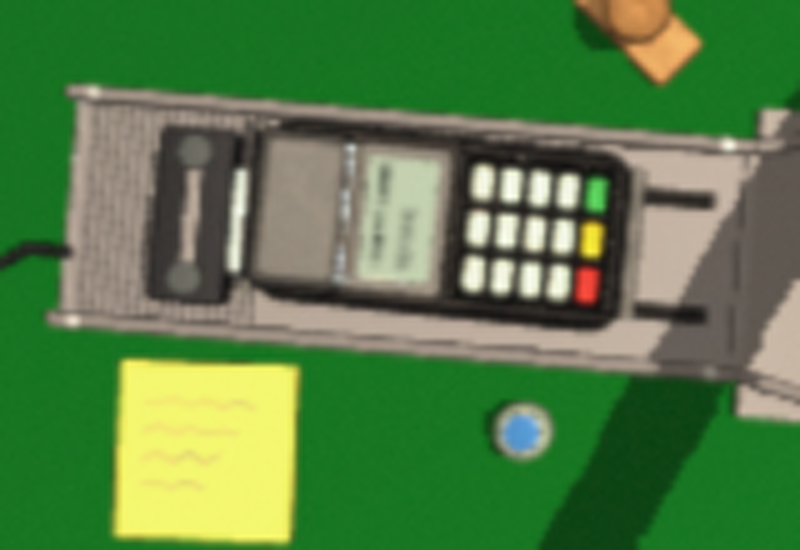

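View pics/s26.png

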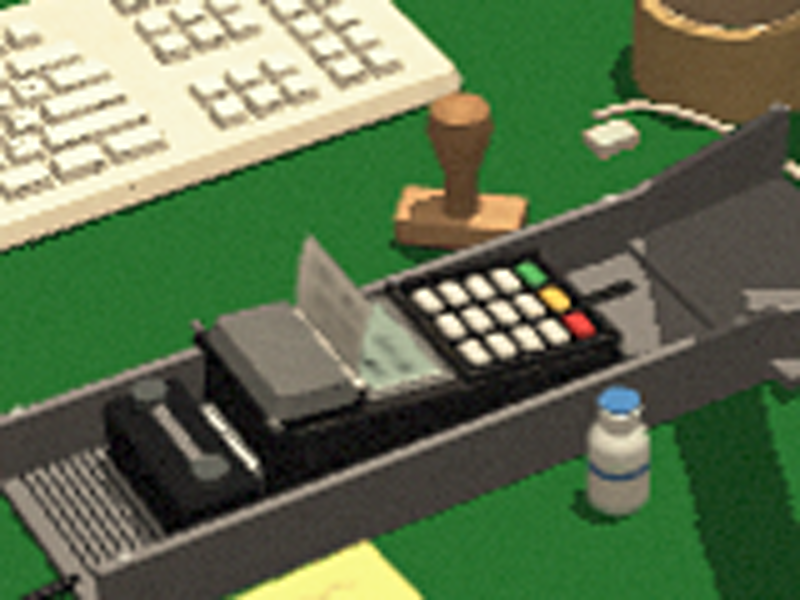

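View pics/t26f.png

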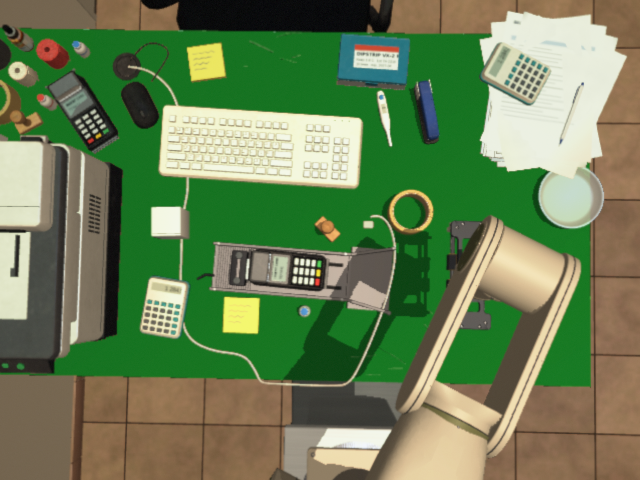

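The terminal lies in the well behind the lip, its nose pressing the bar; the bystanders look where they were. Last, I'll check the numbers.

Run:
```python
from h import *
from plant import robot
I=robot.camera_info("top")
f=lambda u,v,z:cr(onz(I,(200+u/5-.4,225+v/5-.4),z))
a,b=f(643,172,.02),f(628,318,.02); print("tail",a,b,(a+b)/2,"yaw",np.arctan2(b[0]-a[0],b[1]-a[1]))
c,d=f(270,125,.055),f(250,290,.055); print("roll",c,d,(c+d)/2)
print("walls lip",f(725,145,.036),f(710,372,.036),"end",f(90,92,.036),f(70,320,.036))
k=[f(484,184,.03),f(596,195,.03),f(474,274,.03),f(587,286,.03)]
print("key rows yaw",[float(np.arctan2(*(k[i]-k[i+1])[::-1]).round(3)) for i in (0,2)],k)
A=cv2.imread("pics/top0.png");B=cv2.imread("pics/t26f.png")
for n,(u,v,w,h) in dict(tape=(385,185,52,55),stamp=(312,215,32,28),vial=(296,303,18,18),memo=(218,292,46,46),carton=(145,200,48,42),calc=(135,272,60,70)).items():
    r=cv2.matchTemplate(B[v-12:v+h+12,u-12:u+w+12],A[v:v+h,u:u+w],cv2.TM_CCOEFF_NORMED);_,m,_,l=cv2.minMaxLoc(r);print(n,round(m,3),l[0]-12,l[1]-12)
```

```text
tail [ 0.0485 -0.0351] [0.0498 0.0285] [ 0.04915 -0.0033 ] yaw 0.02043740561355656
roll [ 0.2074 -0.0405] [0.2097 0.0298] [ 0.20855 -0.00535]
walls lip [ 0.0143 -0.0488] [0.0129 0.0485] end [ 0.2884 -0.0493] [0.288 0.049]
key rows yaw [-0.016, -0.022] [array([ 0.1163, -0.0239]), array([ 0.0678, -0.0231]), array([0.1173, 0.0151]), array([0.0684, 0.0162])]
tape 0.971 0 0
stamp 1.0 0 0
vial 1.0 0 0
memo 1.0 0 0
carton 1.0 0 0
calc 1.0 0 0
```

```bash
python3 -c "
from plant import robot
print(robot.close_job())"
```

```text
the job is handed in; nothing more can be done
None
```

The terminal is in the well behind the lip, its nose against the plunger, which I take to be fully in. I handed the job in at about 19 s, and no verdict was reported.

**What I did:**
- I straightened the terminal with a sideways nudge at its keypad end.
- On the first push it drifted about 6 mm to the right. I backed off and centred it on the ramp by straddling it with the fingers and closing lightly (6 N set). It may have lifted very slightly then: the tool rose about 6 mm around that moment.
- I then pushed it up the ramp, over the lip and along the well with the two finger tips. The wrist force was about 1–5 N up to the plunger.
- The force rose to about 8–12 N over the plunger stroke, and motion stopped dead at about 15 N. A second push there gave no further movement.
- I backed straight off and left the arm clear of everything.

**Last checks, from the top camera:**

| Check | Measured | Limit |
|---|---|---|
| Position along the cradle (terminal_centre) | about 130 mm | 86–165 mm |
| Sideways offset | about 4–5 mm to the right | 8 mm |
| Out of line with the cradle | about 0.02 rad | 0.08 rad |

- **Bystanders:** none had moved in the top picture (0 pixels of shift).
- **Plunger:** I could not read its travel directly. "Fully in" rests on the dead stop, about 6 mm of travel after the force rose, and the visibly squeezed bar.
- **Level:** I judged flatness only by eye, from the side view.

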